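File the brake-pad cartons upright in the cart tray

ROBOT

A 6-joint arm with a two-finger parallel gripper is mounted at the origin on the work surface. World frame = base frame: x ahead of the robot, y to its left, z up, the work surface at z = 0. Lengths are in m, angles in degrees, forces in N, time in s.
With the tool pointing down it reaches from about 0.35 to 0.975 m from the base axis. Payload 7.1 kg.
Tool frame: the origin (TCP) lies midway between the tips of the shut fingers; the grasp point (between the pads) lies 19 mm behind it; z points along the fingers, y is the line along which they close (so a half turn about z gives the same grasp; the last joint's range is limited). The gripper opens to 88 mm and grips with 3 to 60 N. Pads are 20 mm wide; open, the fingers measure 115 mm over their backs; the gripper's body (75 mm by 178 mm) begins 61 mm behind the grasp point.
Start: joints at [72.536, 24.242, 93.386, -0, 62.372, -1.089], TCP at [0.176, 0.6, 0.223] pointing down, gripper open.
Joint ranges: [-172.04, 172.04], [-51.8, 120.97], [4.93, 147.93], [-75.15, 255.16], [6.16, 154.13], [-145.62, 145.62]. Speed limits (degrees/s): [136.94, 136.94, 172.46, 180, 180, 180].

INTERFACE

Orientations are given as a 3x3 rotation matrix whose columns are the frame's x, y, z axes.
In Python, from plant import get_state, vision, job gives the robot as it stands.
- The arm moves only by the tool arm_command, never from a script. Its argument "series" is a list of rows, each an object with "rot": the turn, a rotation vector about the tool's x, y, z each as a share of 360 degrees, from -1 to 1, a list of three; "delta_pos": the shift along the tool's x, y, z each as a share of 500 mm, from -1 to 1, a list of three; "fingers": the opening, from 0 (shut) to 1 (fully open). In form: [{"rot": [rx, ry, rz], "delta_pos": [dx, dy, dz], "fingers": fingers}, ...]. A call has 1 to 12 rows; each row is the pose to reach, as a shift and turn from the pose commanded when the call began, along the tool's axes at that moment, turning the shorter way round; what a row does not reach only later rows make up. A row lasts 1/10 s, in which the tool goes at most 50 mm and 8.59 degrees, less where a joint would pass 70% of its speed; a pose out of reach is approached as far as the arm can. A call with a number of a shift or a turn outside -1 to 1 is refused whole. A call with a gripper value outside its range is refused whole. The fingers move at their own pace and stop on an object; the grip force is fixed at half the most. Time passes only in rows, so rows that repeat a pose let the fingers close. It gives the time, the measured TCP pose, the force, the opening and the grip force at its end, in the units of the state.
- get_state(): the state, without advancing time (a new reading comes with each control period).
- vision.camera(name): name is "scene" or "top" or "wrist"; returns a dict with "img" (420x560x3 uint8, red, green, blue), "range_z" (420x560 float32, m along the optical axis (not along the pixel's ray), 0 where there is no reading), "mtx" (3x3 intrinsics, pixels), "camera_from_world" (4x4, takes a point from world to camera coordinates). Camera axes: x right, y up, looking along -z (the intrinsics and any distortion apply to the point x, -y, -z); pixel columns grow to the right and rows downward; lengths in m; the calibration is good to about 2 mm. A picture is of the moment at which its call begins.
- job.job_done(): hands the job in; it is judged then, once.
The state is a dict: "clock": time; "q": joint angles; "joint_velocities": joint speeds; "joint_torque": joint torques, N m; "position": TCP position; "eef_rot": TCP orientation; "force": force on the tool from outside, world axes, zero at the start; "moment": the same for the moment, N m; "gripper_width": finger opening in m; "gripper_force": force on a finger pad.
Only numpy, scipy, OpenCV 4.12 (cv2) and the standard library are available. Lean on these libraries where they do the work, as an engineer would, in place of code of your own. Each camera call takes 0.05 s, during which the arm holds its last target. There are 200 camera calls.

TASK

Pull the cart's tray all the way out to its stop, then take every flat brake-pad carton that lies on the cart and stand it up on one of its thin edges in the tray, broad faces towards the tray's left and right sides, so that side by side they make one neat straight row along the rubber strip that runs across the tray, with no gap in the row wider than about a finger's breadth, 20 mm (touching is fine). Leave the tray fully out with the cartons standing square on its floor by themselves, and do not disturb the bell, the pedal or the torque wrench.

Things in the scene. Friction and masses are not known exactly. Their poses are not given: they have to be found in the camera images.
- carton1: a small flat brake-pad carton, plain brown cardboard with a pale paper band across one broad face, 64 x 64 x 26 mm, about 70 g; there are four or five alike. Origin at its centre; own z axis is square to the broad faces (the 26 mm thickness), own x and y run along the 64 mm sides. At the start it lies flat on the cart deck (z = 0).
- carton2: a small flat brake-pad carton, plain brown cardboard with a pale paper band across one broad face, 64 x 64 x 26 mm, about 70 g; there are four or five alike. Origin at its centre; own z axis is square to the broad faces (the 26 mm thickness), own x and y run along the 64 mm sides. At the start it lies flat on the cart deck (z = 0).
- carton3: a small flat brake-pad carton, plain brown cardboard with a pale paper band across one broad face, 64 x 64 x 26 mm, about 70 g; there are four or five alike. Origin at its centre; own z axis is square to the broad faces (the 26 mm thickness), own x and y run along the 64 mm sides. At the start it lies flat on the cart deck (z = 0).
- carton4: a small flat brake-pad carton, plain brown cardboard with a pale paper band across one broad face, 64 x 64 x 26 mm, about 70 g; there are four or five alike. Origin at its centre; own z axis is square to the broad faces (the 26 mm thickness), own x and y run along the 64 mm sides. At the start it lies flat on the cart deck (z = 0).
- carton5: a small flat brake-pad carton, plain brown cardboard with a pale paper band across one broad face, 64 x 64 x 26 mm, about 70 g; there are four or five alike. Origin at its centre; own z axis is square to the broad faces (the 26 mm thickness), own x and y run along the 64 mm sides. At the start it lies flat on the cart deck (z = 0).
- housing: the tray unit fixed on the cart deck: a grey steel housing open at the front, 250 mm deep, 228 mm wide, top 94 mm above the deck. Origin on the deck at the middle of its front opening; x points into it (away from the robot), z up. It cannot move; its place and yaw differ from start to start.
- tray (a joint): how far the tray is pulled out of the housing, m: 0 fully in, 0.19 at its stop; starts between 0 and 0.03. It slides along the housing's -x axis with about 3 N of friction and stays where it is left. Aluminium tray, inside 190 mm wide, side walls 30 mm above its floor; its grey front panel is 12 mm thick with its top 62 mm above the deck.
- tray_handle (a point): middle of the tray's handle, a round steel bar 10 mm thick and 100 mm long, parallel to the housing's y axis, 50 mm above the deck, its centre 35 mm in front of the front panel's outer face (30 mm free between bar and panel). Moves with the tray; axes parallel to the housing's.
- tray_row (a point): on the tray floor (16 mm above the deck), middle of the black rubber strip (70 mm along x, 186 mm along y, flush with the floor) that runs across the tray from side to side; moves with the tray. Axes as the housing's: x to the back, y across, z up. The front panel's inner face is 85 mm in front of this point; with the tray at its stop the housing's front opening is 105 mm behind it.
- bell: bystander: green plastic bell, 52 mm across, 31 mm high, on top of the housing; origin under its centre. Leave alone.
- pedal: bystander: metal pedal about 90 x 76 x 22 mm on the deck to the right of the housing; origin under its centre. Leave alone.
- torque_wrench: bystander: steel torque wrench 265 mm long lying on the deck to the left of the housing; 30 mm high at most; origin under its middle, own x axis along its length. Leave alone.
There are look-alikes about, which are no part of the job. Leave any blue look-alike of the carton3 alone.

How it is judged (in metres and radians):
On the way:
1. the tray is pulled out to its stop (value of joint tray above 0.182 m), for 0.2 s.
At the end, for the whole second after the job is handed in: Tray within 10 mm of its stop. Each carton stands at rest on a thin edge on the tray floor, upright to 0.1 rad, faces square to the tray to 0.2 rad, centre within 14 mm of the strip centre line and 85 mm of tray_row along it; each carton and each pair within 50 mm of the next (value of joint tray above 0.18 m and velocity of joint tray below 0.01 m/s and angle between the z axis of each of carton1, carton2, carton3, carton4, carton5 and the y axis of tray_row, either way round below 0.2 rad and (angle between the x axis of carton1 and the z axis of tray_row, either way round below 0.1 rad or angle between the y axis of carton1 and the z axis of tray_row, either way round below 0.1 rad) and z of carton1 in the frame of tray_row between 0.026 and 0.038 m and x of carton1 in the frame of tray_row between -0.014 and 0.014 m and y of carton1 in the frame of tray_row between -0.085 and 0.085 m and linear speed of each of carton1, carton2, carton3, carton4, carton5 below 0.02 m/s and (distance between carton1 and carton2 below 0.05 m or distance between carton1 and carton3 below 0.05 m or distance between carton1 and carton4 below 0.05 m or distance between carton1 and carton5 below 0.05 m) and (angle between the x axis of carton2 and the z axis of tray_row, either way round below 0.1 rad or angle between the y axis of carton2 and the z axis of tray_row, either way round below 0.1 rad) and z of carton2 in the frame of tray_row between 0.026 and 0.038 m and x of carton2 in the frame of tray_row between -0.014 and 0.014 m and y of carton2 in the frame of tray_row between -0.085 and 0.085 m and (distance between carton2 and carton1 below 0.05 m or distance between carton2 and carton3 below 0.05 m or distance between carton2 and carton4 below 0.05 m or distance between carton2 and carton5 below 0.05 m) and (angle between the x axis of carton3 and the z axis of tray_row, either way round below 0.1 rad or angle between the y axis of carton3 and the z axis of tray_row, either way round below 0.1 rad) and z of carton3 in the frame of tray_row between 0.026 and 0.038 m and x of carton3 in the frame of tray_row between -0.014 and 0.014 m and y of carton3 in the frame of tray_row between -0.085 and 0.085 m and (distance between carton3 and carton1 below 0.05 m or distance between carton3 and carton2 below 0.05 m or distance between carton3 and carton4 below 0.05 m or distance between carton3 and carton5 below 0.05 m) and (angle between the x axis of carton4 and the z axis of tray_row, either way round below 0.1 rad or angle between the y axis of carton4 and the z axis of tray_row, either way round below 0.1 rad) and z of carton4 in the frame of tray_row between 0.026 and 0.038 m and x of carton4 in the frame of tray_row between -0.014 and 0.014 m and y of carton4 in the frame of tray_row between -0.085 and 0.085 m and (distance between carton4 and carton1 below 0.05 m or distance between carton4 and carton2 below 0.05 m or distance between carton4 and carton3 below 0.05 m or distance between carton4 and carton5 below 0.05 m) and (angle between the x axis of carton5 and the z axis of tray_row, either way round below 0.1 rad or angle between the y axis of carton5 and the z axis of tray_row, either way round below 0.1 rad) and z of carton5 in the frame of tray_row between 0.026 and 0.038 m and x of carton5 in the frame of tray_row between -0.014 and 0.014 m and y of carton5 in the frame of tray_row between -0.085 and 0.085 m and (distance between carton5 and carton1 below 0.05 m or distance between carton5 and carton2 below 0.05 m or distance between carton5 and carton3 below 0.05 m or distance between carton5 and carton4 below 0.05 m) and (distance between any of carton1, carton2 and carton3 below 0.05 m or distance between any of carton1, carton2 and carton4 below 0.05 m or distance between any of carton1, carton2 and carton5 below 0.05 m) and (distance between any of carton1, carton3 and carton2 below 0.05 m or distance between any of carton1, carton3 and carton4 below 0.05 m or distance between any of carton1, carton3 and carton5 below 0.05 m) and (distance between any of carton1, carton4 and carton2 below 0.05 m or distance between any of carton1, carton4 and carton3 below 0.05 m or distance between any of carton1, carton4 and carton5 below 0.05 m) and (distance between any of carton1, carton5 and carton2 below 0.05 m or distance between any of carton1, carton5 and carton3 below 0.05 m or distance between any of carton1, carton5 and carton4 below 0.05 m) and (distance between any of carton2, carton3 and carton1 below 0.05 m or distance between any of carton2, carton3 and carton4 below 0.05 m or distance between any of carton2, carton3 and carton5 below 0.05 m) and (distance between any of carton2, carton4 and carton1 below 0.05 m or distance between any of carton2, carton4 and carton3 below 0.05 m or distance between any of carton2, carton4 and carton5 below 0.05 m) and (distance between any of carton2, carton5 and carton1 below 0.05 m or distance between any of carton2, carton5 and carton3 below 0.05 m or distance between any of carton2, carton5 and carton4 below 0.05 m) and (distance between any of carton3, carton4 and carton1 below 0.05 m or distance between any of carton3, carton4 and carton2 below 0.05 m or distance between any of carton3, carton4 and carton5 below 0.05 m) and (distance between any of carton3, carton5 and carton1 below 0.05 m or distance between any of carton3, carton5 and carton2 below 0.05 m or distance between any of carton3, carton5 and carton4 below 0.05 m) and (distance between any of carton4, carton5 and carton1 below 0.05 m or distance between any of carton4, carton5 and carton2 below 0.05 m or distance between any of carton4, carton5 and carton3 below 0.05 m)); the robot touches nothing.
It fails at once if the bell is disturbed (moved more than 30 mm) (distance of bell from where it was at the start of the episode above 0.03 m).
It fails at once if the pedal is disturbed (moved more than 30 mm) (distance of pedal from where it was at the start of the episode above 0.03 m).
It fails at once if the torque wrench is disturbed (moved more than 30 mm) (distance of torque_wrench from where it was at the start of the episode above 0.03 m).
Of carton1, carton2, carton3, carton4, carton5 only 4 to 5 are there at a start; the rules pass over those that are not, and their reading is None.
At some moment in a run one of carton1, carton2, carton3, carton4, carton5 may be knocked a few centimetres aside while the robot is not near it.
Once in a run the grip may slacken for a moment while it holds something.
It also fails if it takes over 210 s, if anything falls off the work surface, if the arm or the gripper's body presses on something with over 40 N, if the wrist force passes 120 N, or if a joint passes its speed limit or range.

## Working session

There is one attempt and no reset: what is moved stays moved. The work goes in short steps, Python scripts to look and compute and a tool call to move; the robot and the scene stay as the last step left them, time stands still between calls to the robot, and variables do not carry over. Pictures are saved under pics/ and viewed, at most 14 in all, crops included, and the job is handed in when it is done.

Besides the shell and the picture viewer there is one more tool, called after ">>>" in YAML: its name, and indented under it one key for each argument. arm_command: Moves the arm, as the interface text tells. Its arguments: {"type":"object","properties":{"series":{"type":"array"}},"required":["series"]}

```bash
ls; mkdir -p pics
cat > h.py <<'E'
import numpy as np, cv2
from plant import get_state, vision, job
def cam(n):
    c=vision.camera(n); return c
def pts(c):
    "world xyz per pixel from depth"
    K=np.array(c["mtx"]);Z=c["range_z"];h,w=Z.shape
    u,v=np.meshgrid(np.arange(w),np.arange(h))
    P=np.stack([(u-K[0,2])/K[0,0]*Z,-(v-K[1,2])/K[1,1]*Z,-Z,np.ones_like(Z)],-1)
    return (P@np.linalg.inv(np.array(c["camera_from_world"])).T)[...,:3]
def save(img,f,crop=None,s=1):
    if crop: img=img[crop[1]:crop[3],crop[0]:crop[2]]
    cv2.imwrite("pics/"+f,cv2.resize(img,None,fx=s,fy=s,interpolation=cv2.INTER_CUBIC)[...,::-1])
E
python3 - <<'E'
from h import *
s=get_state();print(s)
for n in("top","scene"):
    c=cam(n);save(c["img"],n+"0.png");np.savez(n+"0.npz",**c)
    print(n,c["mtx"],c["camera_from_world"],(c["range_z"]>0).mean())
E
```

```text
pics
{'clock': 0.0, 'q': array([ 7.25367197e+01,  2.42842921e+01,  9.34300156e+01, -1.71145430e-03,
        6.23738547e+01, -1.08722270e+00]), 'joint_velocities': array([-0.03772046, -0.03370616, -0.04452011, -0.01013739, -0.11156852,
        0.11376062]), 'joint_torque': array([ 1.42732515e-03, -5.44624472e+01, -2.73665321e+01,  6.42544683e-02,
        2.28116359e-02, -1.36364492e-04]), 'position': array([0.17601588, 0.59912797, 0.22191294]), 'eef_rot': array([[-9.59435784e-01,  2.81926915e-01, -4.36517049e-04],
       [ 2.81927253e-01,  9.59434649e-01, -1.47574433e-03],
       [ 2.75753615e-06, -1.53894797e-03, -9.99998816e-01]]), 'force': array([0.06717453, 0.48367519, 0.21794272]), 'moment': array([-0.045592  ,  0.00291604, -0.01158207]), 'gripper_force': 0.0, 'gripper_width': 0.0880470606508056}
top [[449.09059299   0.         270.88976461]
 [  0.         449.09059299 211.31442411]
 [  0.           0.           1.        ]] [[-0.02101626 -0.99956836 -0.0205282   0.04866689]
 [ 0.99463085 -0.02298468  0.10090181 -0.59796338]
 [-0.10133009 -0.01829741  0.99468458 -1.2403205 ]
 [ 0.          0.          0.          1.        ]] 0.9959608843537415
scene [[464.18030895   0.         280.37777205]
 [  0.         464.18030895 204.03133121]
 [  0.           0.           1.        ]] [[ 0.02690249  0.99955717  0.01271704 -0.06050925]
 [-0.81483616  0.01455794  0.57950849  0.42666408]
 [ 0.57906673 -0.02595253  0.81486697 -1.49340192]
 [ 0.          0.          0.          1.        ]] 0.9959013605442177
```

View pics/top0.png

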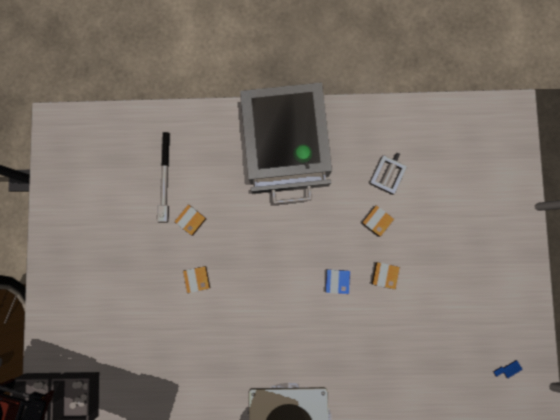

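View pics/scene0.png

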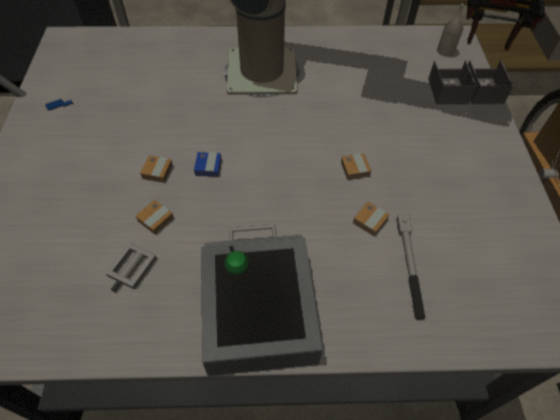

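Top view: four orange cartons at (190,219), (196,279), (378,221) and (387,275). The blue look-alike is at (338,281) and has to stay put. The bell is at (303,153) on the housing, the pedal at (388,174), the wrench at (165,180) and the tray handle at (291,195). The scene view shows the same four cartons, so I'll check for a hidden fifth later.

```bash
cat >> h.py <<'E'
def cartons(c,zlo=.018,zhi=.04):
    P=pts(c);hsv=cv2.cvtColor(c["img"],cv2.COLOR_RGB2HSV)
    o=((hsv[...,0]>8)&(hsv[...,0]<24)&(hsv[...,1]>130)&(hsv[...,2]>60)&(P[...,2]<.15)&(P[...,2]>-.01)&(P[...,0]>.15)).astype(np.uint8)
    n,l,st,ce=cv2.connectedComponentsWithStats(o); out=[]
    for i in range(1,n):
        if st[i,4]<25: continue
        q=np.median(P[l==i],0)
        m=(np.hypot(P[...,0]-q[0],P[...,1]-q[1])<.075)&(P[...,2]>zlo)&(P[...,2]<zhi)
        k,ll,s2,_=cv2.connectedComponentsWithStats(m.astype(np.uint8)); m=ll==ll[l==i][ll[l==i]>0][0] if (ll[l==i]>0).any() else m
        r=cv2.minAreaRect((P[m][:,:2]*1000).astype(np.float32))
        out.append((ce[i].round(),np.r_[r[0]].round(1),np.r_[r[1]].round(1),round(r[2],1),P[m][:,2].mean().round(4)))
    return out
E
python3 - <<'E'
from h import *
for n in("top","scene"):
    c=dict(np.load(n+"0.npz"));P=pts(c);print(n)
    for r in cartons(c):print(*r)
    hsv=cv2.cvtColor(c["img"],cv2.COLOR_RGB2HSV)
    g=(hsv[...,0]>45)&(hsv[...,0]<80)&(hsv[...,1]>120)&(P[...,2]>.08);print("bell",P[g].mean(0),P[g].max(0),P[g].min(0))
    top=(abs(P[...,2]-.094)<.006)&(P[...,0]>.4)&(abs(P[...,1])<.3);r=cv2.minAreaRect((P[top][:,:2]*1000).astype(np.float32));print("housing",r,cv2.boxPoints(r).round(0).tolist())
    hx=(P[...,2]>.035)&(P[...,2]<.062)&(P[...,0]>.4)&(P[...,0]<.75)&(abs(P[...,1])<.15)
    r=cv2.minAreaRect((P[hx][:,:2]*1000).astype(np.float32));print("front",r,cv2.boxPoints(r).round(0).tolist())
    hn=(abs(P[...,2]-.052)<.006)&hx
    Q=P[hn];print("handle",Q.min(0),Q.max(0))
    w=(P[...,2]>.012)&(P[...,2]<.05)&(P[...,1]>.15)&(P[...,0]>.5)&(hsv[...,1]<90);print("wrench",P[w].min(0),P[w].max(0)) if w.any() else 0
    w=(P[...,2]>.006)&(P[...,2]<.05)&(P[...,1]<-.16)&(P[...,0]>.55)&(P[...,0]<.9)&(hsv[...,1]<90);print("pedal",np.percentile(P[w],[1,99],axis=0)) if w.any() else 0
c=dict(np.load("top0.npz"));save(c["img"],"crop0.png",(150,120,420,300),2.9)
E
```

```text
top
[182. 214.] [581.  268.9] [64.9 64.1] 50.4 0.026
[370. 215.] [ 566.4 -265.4] [64.1 64.9] 50.1 0.0259
[195. 223.] [581.  268.9] [64.9 64.1] 50.4 0.026
[383. 224.] [ 566.4 -265.4] [64.1 64.9] 50.1 0.0259
[376. 273.] [ 412.4 -280.1] [66.  63.7] 76.4 0.026
[202. 277.] [412.1 251.9] [63.9 64.1] 11.3 0.0261
[392. 276.] [ 412.4 -280.1] [66.  63.7] 76.4 0.026
[186. 281.] [412.1 251.9] [63.9 64.1] 11.3 0.0261
bell [ 0.74440867 -0.05383924  0.12988417] [0.76381101 0.01220724 1.29506231] [ 0.47009384 -0.07126989  0.11586895]
housing ((815.1370239257812, -8.686737060546875), (251.09585571289062, 228.2059783935547), 4.533364772796631) [[681.0, 95.0], [699.0, -132.0], [949.0, -113.0], [931.0, 115.0]]
front ((660.0996704101562, -20.213050842285156), (76.48011016845703, 226.3908233642578), 4.706465244293213) [[613.0, 89.0], [631.0, -136.0], [707.0, -130.0], [689.0, 96.0]]
handle [ 0.6190796  -0.13128348  0.04600331] [0.70492219 0.09438821 0.05796562]
wrench [0.53745554 0.2373192  0.01208837] [0.84067014 0.36254585 0.03612398]
pedal [[ 0.55376509 -0.75356866  0.0060459 ]
 [ 0.8717217  -0.17532672
[... 377 characters left out ...]
bell [ 0.74143273 -0.0339382   0.12775082] [1.21406855 0.6721144  0.97043795] [ 0.17553353 -0.07689962  0.09642066]
housing ((816.10888671875, -8.982215881347656), (252.0484619140625, 228.3549346923828), 4.560527801513672) [[681.0, 95.0], [700.0, -133.0], [951.0, -113.0], [933.0, 115.0]]
front ((648.536376953125, -22.30297088623047), (49.66276550292969, 222.08482360839844), 4.9488844871521) [[614.0, 86.0], [633.0, -135.0], [683.0, -131.0], [664.0, 90.0]]
handle [ 0.62123329 -0.12450294  0.04610676] [0.67904014 0.08961574 0.05794246]
wrench [0.55264467 0.22626232 0.01200325] [0.84359001 0.36213957 0.03353762]
pedal [[ 0.55364584 -0.35028475  0.00636988]
 [ 0.75992265 -0.23489414  0.02841987]]
```

View pics/crop0.png

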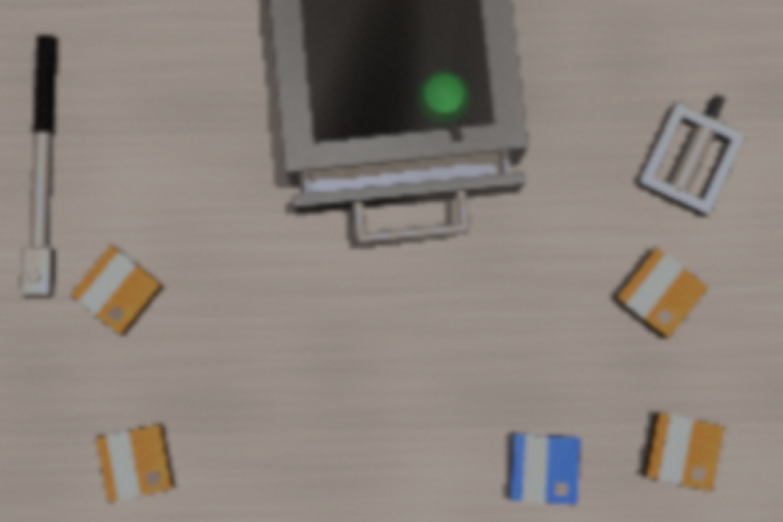

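The four orange cartons fit the description (brown/orange with a pale band). The blue one at (338,281) in the top view is the look-alike. Housing front middle is at about (0.6905, -0.0187), yaw 4.55°, with the tray about 17 mm out. The tray comes first.

```bash
cat >> h.py <<'E'
from scipy.spatial.transform import Rotation as Ro
HY=4.55; H0=np.array([.6905,-.0187,0]); HR=Ro.from_euler('z',HY,degrees=True).as_matrix()
def down(psi,ax='y',deg=0):
    c,s=np.cos(np.radians(psi)),np.sin(np.radians(psi))
    return np.array([[-s,c,0],[c,s,0],[0,0,-1.]])@Ro.from_euler(ax,deg,degrees=True).as_matrix()
def plan(*targets):
    "print row values relative to the present measured pose for (pos,R) targets"
    s=get_state();p,R=s["position"],s["eef_rot"]
    print("now",p.round(4),"w",round(s["gripper_width"],4),"F",s["force"].round(1),"t",s["clock"])
    lp,lR=p,R
    for t,Q in targets:
        d=R.T@(np.array(t)-p)/.5; r=Ro.from_matrix(R.T@Q).as_rotvec(degrees=True)/360
        n=max(np.linalg.norm(t-lp)/.05,np.linalg.norm(Ro.from_matrix(lR.T@Q).as_rotvec(degrees=True))/8.59)
        print("delta",d.round(3).tolist(),"rot",r.round(4).tolist(),"rows>=",round(n,1)); lp,lR=np.array(t),Q
def pick(cx,cy,psi,up=0):
    R=down(psi,'y',45);u=np.array([-np.sin(np.radians(psi)),np.cos(np.radians(psi)),0])
    return np.array([cx,cy,0])/1000+.0054*u+np.array([0,0,.0116])-up*R[:,2],R
def place(y,up=0,dz=.002,out=.19):
    R=down(HY,'y',-45);c=H0+HR@np.array([-(out-.085),y-.0014,.0426+dz])
    return c+np.array([0,0,up]),R
E
python3 - <<'E'
from h import *
R=down(HY,'x',-15);b=np.array([.627,-.0238,.050])+.012*R[:,2]
plan((b-.12*R[:,2],R),(b,R),(b-HR[:,0]*.179,R))
E
```

```text
now [0.176  0.5992 0.222 ] w 0.088 F [-0.4 -0.5 -0.6] t 0.1
delta [-1.164, -0.961, 0.137] rot [-0.0367, -0.025, 0.1907] rows>= 15.2
delta [-1.222, -0.938, 0.368] rot [-0.0367, -0.025, 0.1907] rows>= 2.4
delta [-0.888, -1.066, 0.369] rot [-0.0367, -0.025, 0.1907] rows>= 3.6
```

>>> arm_command:
  series:
    - {"rot": [-0.0367,-0.025,0.1907],"delta_pos": [-0.6,-0.5,0.0],"fingers": 0.32}
    - {"rot": [-0.0367,-0.025,0.1907],"delta_pos": [-0.6,-0.5,0.0],"fingers": 0.32}
    - {"rot": [-0.0367,-0.025,0.1907],"delta_pos": [-0.6,-0.5,0.0],"fingers": 0.32}
    - {"rot": [-0.0367,-0.025,0.1907],"delta_pos": [-0.6,-0.5,0.0],"fingers": 0.32}
    - {"rot": [-0.0367,-0.025,0.1907],"delta_pos": [-0.6,-0.5,0.0],"fingers": 0.32}
    - {"rot": [-0.0367,-0.025,0.1907],"delta_pos": [-0.6,-0.5,0.0],"fingers": 0.32}
    - {"rot": [-0.0367,-0.025,0.1907],"delta_pos": [-0.6,-0.5,0.0],"fingers": 0.32}
    - {"rot": [-0.0367,-0.025,0.1907],"delta_pos": [-0.6,-0.5,0.0],"fingers": 0.32}
    - {"rot": [-0.0367,-0.025,0.1907],"delta_pos": [-0.6,-0.5,0.0],"fingers": 0.32}
    - {"rot": [-0.0367,-0.025,0.1907],"delta_pos": [-0.6,-0.5,0.0],"fingers": 0.32}

```text
clock: 1.1
position: [0.3937, 0.2741, 0.2225]
eef_rot: [[-0.077, 0.963, 0.258], [0.997, 0.074, 0.021], [0.001, 0.259, -0.966]]
force: [0.3, 0.5, -0.0]
gripper_width: 0.028
gripper_force: 0.0
```

Run:
```python
from h import *
R=down(HY,'x',-15);b=np.array([.627,-.0238,.050])+.012*R[:,2]
plan((b-.12*R[:,2],R),(b,R))
print(get_state()["q"])
```

```text
now [0.3937 0.2741 0.2225] w 0.028 F [ 0.3  0.5 -0. ] t 1.1
delta [-0.63, 0.316, 0.225] rot [0.0, -0.0001, -0.0004] rows>= 7.4
delta [-0.63, 0.316, 0.465] rot [0.0, -0.0001, -0.0004] rows>= 2.4
[ 38.80804212   6.89339631 119.46113575 -12.60348199  41.82276104
  42.92217772]
```

>>> arm_command:
  series:
    - {"rot": [0,0,0],"delta_pos": [-0.63,0.316,0.2],"fingers": 0.32}
    - {"rot": [0,0,0],"delta_pos": [-0.63,0.316,0.2],"fingers": 0.32}
    - {"rot": [0,0,0],"delta_pos": [-0.63,0.316,0.2],"fingers": 0.32}
    - {"rot": [0,0,0],"delta_pos": [-0.63,0.316,0.2],"fingers": 0.32}
    - {"rot": [0,0,0],"delta_pos": [-0.63,0.316,0.2],"fingers": 0.32}
    - {"rot": [0,0,0],"delta_pos": [-0.63,0.316,0.2],"fingers": 0.32}
    - {"rot": [0,0,0],"delta_pos": [-0.63,0.316,0.2],"fingers": 0.32}
    - {"rot": [0,0,0],"delta_pos": [-0.63,0.316,0.2],"fingers": 0.32}
    - {"rot": [0,0,0],"delta_pos": [-0.63,0.316,0.3],"fingers": 0.32}
    - {"rot": [0,0,0],"delta_pos": [-0.63,0.316,0.3],"fingers": 0.32}

```text
clock: 2.1
position: [0.6066, -0.0231, 0.1114]
eef_rot: [[-0.081, 0.966, 0.247], [0.997, 0.077, 0.023], [0.003, 0.248, -0.969]]
force: [-0.8, 0.2, 0.2]
gripper_width: 0.0282
gripper_force: 0.0
```

Run:
```python
from h import *
R=down(HY,'x',-15);b=np.array([.627,-.0238,.050])+.012*R[:,2]
plan((b,R))
c=cam("top");P=pts(c)
m=(P[...,2]>.04)&(P[...,2]<.058)&(P[...,0]>.6)&(P[...,0]<.66)&(abs(P[...,1]+.02)<.1);print(P[m].min(0),P[m].max(0),m.sum())
w=cam("wrist");save(w["img"],"w1.png")
```

```text
now [ 0.6066 -0.0231  0.1114] w 0.0282 F [-0.8  0.2  0.2] t 2.1
delta [-0.005, 0.009, 0.153] rot [-0.0017, -0.0005, 0.0001] rows>= 1.5
[ 0.62210872 -0.07757989  0.04030304] [0.65999243 0.0781538  0.0577468 ] 113
```

View pics/w1.png

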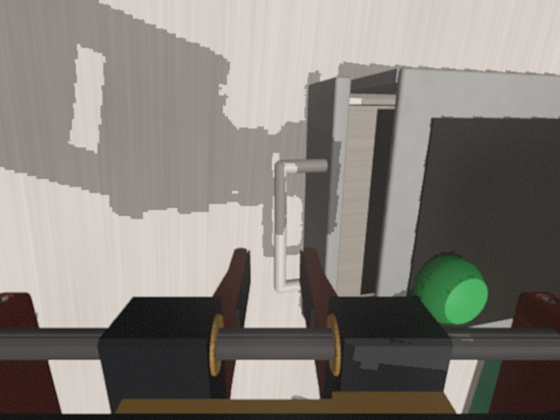

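The wrist view shows the bar (column 280, rows 165–290) centred between the fingertips (245 and 310). I'll go down, close and pull.

>>> arm_command:
  series:
    - {"rot": [0,0,0],"delta_pos": [-0.005,0.009,0.08],"fingers": 0.32}
    - {"rot": [0,0,0],"delta_pos": [-0.005,0.009,0.15],"fingers": 0.32}
    - {"rot": [0,0,0],"delta_pos": [-0.005,0.009,0.15],"fingers": 0.32}
    - {"rot": [0,0,0],"delta_pos": [-0.005,0.009,0.15],"fingers": 0}
    - {"rot": [0,0,0],"delta_pos": [-0.005,0.009,0.15],"fingers": 0}
    - {"rot": [0,0,0],"delta_pos": [-0.005,0.009,0.15],"fingers": 0}
    - {"rot": [0,0,0],"delta_pos": [-0.005,0.009,0.15],"fingers": 0}
    - {"rot": [0,0,0],"delta_pos": [-0.005,0.009,0.15],"fingers": 0}

```text
clock: 3.0
position: [0.6344, -0.0236, 0.049]
eef_rot: [[-0.08, 0.962, 0.261], [0.997, 0.077, 0.022], [0.001, 0.262, -0.965]]
force: [-3.2, 5.3, 7.3]
gripper_width: 0.0093
gripper_force: 30.0
```

Run:
```python
from h import *
s=get_state();p,R=s["position"],s["eef_rot"]
plan((p-HR[:,0]*.1,R),(p-HR[:,0]*.176,R))
```

```text
now [ 0.6344 -0.0236  0.049 ] w 0.0093 F [-3.2  5.3  7.3] t 3.0
delta [0.0, -0.193, -0.052] rot [0.0, 0.0, 0.0] rows>= 2.0
delta [0.0, -0.34, -0.092] rot [0.0, 0.0, 0.0] rows>= 1.5
```

>>> arm_command:
  series:
    - {"rot": [0,0,0],"delta_pos": [0,-0.04,-0.011],"fingers": 0}
    - {"rot": [0,0,0],"delta_pos": [0,-0.08,-0.022],"fingers": 0}
    - {"rot": [0,0,0],"delta_pos": [0,-0.12,-0.032],"fingers": 0}
    - {"rot": [0,0,0],"delta_pos": [0,-0.16,-0.043],"fingers": 0}
    - {"rot": [0,0,0],"delta_pos": [0,-0.16,-0.043],"fingers": 0}

```text
clock: 3.5
position: [0.5504, -0.0302, 0.0489]
eef_rot: [[-0.08, 0.962, 0.261], [0.997, 0.077, 0.022], [0.001, 0.262, -0.965]]
force: [-2.3, 7.4, 8.2]
gripper_width: 0.0094
gripper_force: 30.0
```

Run:
```python
from h import *
s=get_state();print(s["position"],s["gripper_width"],s["force"])
c=cam("top");save(c["img"],"t2.png",(180,60,400,300),2.4)
```

```text
[ 0.55040233 -0.03017039  0.0489021 ] 0.009409574507168924 [-2.31462018  7.38723544  8.22299522]
```

View pics/t2.png

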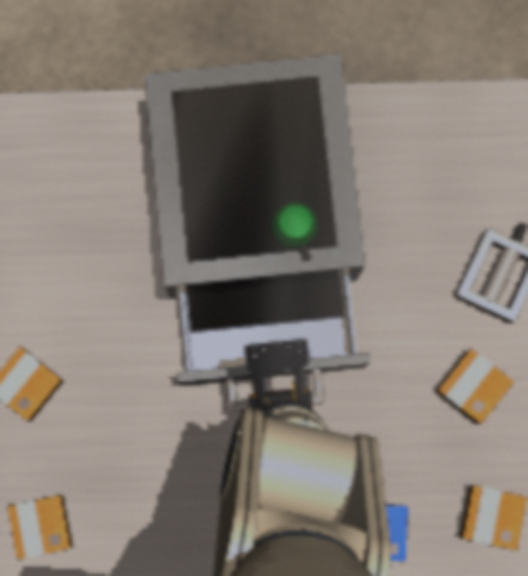

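The tray is following, panel now at row 370 of the crop. I'll pull on to the stop.

>>> arm_command:
  series:
    - {"rot": [0,0,0],"delta_pos": [0,-0.04,-0.011],"fingers": 0}
    - {"rot": [0,0,0],"delta_pos": [0,-0.08,-0.022],"fingers": 0}
    - {"rot": [0,0,0],"delta_pos": [0,-0.12,-0.032],"fingers": 0}
    - {"rot": [0,0,0],"delta_pos": [0,-0.15,-0.041],"fingers": 0}
    - {"rot": [0,0,0],"delta_pos": [0,-0.17,-0.046],"fingers": 0}
    - {"rot": [0,0,0],"delta_pos": [0,-0.18,-0.049],"fingers": 0}
    - {"rot": [0,0,0],"delta_pos": [0,-0.184,-0.05],"fingers": 0}
    - {"rot": [0,0,0],"delta_pos": [0,-0.184,-0.05],"fingers": 0}
    - {"rot": [0,0,0],"delta_pos": [0,-0.184,-0.05],"fingers": 0}

```text
clock: 4.45
position: [0.457, -0.0376, 0.0489]
eef_rot: [[-0.08, 0.962, 0.261], [0.997, 0.077, 0.022], [0.001, 0.262, -0.965]]
force: [-2.8, 10.7, 12.4]
gripper_width: 0.0094
gripper_force: 30.0
```

>>> arm_command:
  series:
    - {"rot": [0,0,0],"delta_pos": [0,-0.01,-0.003],"fingers": 0}
    - {"rot": [0,0,0],"delta_pos": [0,-0.016,-0.004],"fingers": 0}
    - {"rot": [0,0,0],"delta_pos": [0,-0.016,-0.004],"fingers": 0}
    - {"rot": [0,0,0],"delta_pos": [0,-0.016,-0.004],"fingers": 0}

```text
clock: 4.85
position: [0.4556, -0.0394, 0.0496]
eef_rot: [[-0.08, 0.959, 0.271], [0.997, 0.078, 0.019], [-0.003, 0.272, -0.962]]
force: [22.0, 14.5, -16.4]
gripper_width: 0.0089
gripper_force: 30.0
```

That's the stop. I'll relax, release and back off.

>>> arm_command:
  series:
    - {"rot": [0,0,0],"delta_pos": [0,0.012,0.003],"fingers": 0}
    - {"rot": [0,0,0],"delta_pos": [0,0.012,0.003],"fingers": 0.3}
    - {"rot": [0,0,0],"delta_pos": [0,0.012,0.003],"fingers": 0.3}
    - {"rot": [0,0,0],"delta_pos": [0,0.012,0.003],"fingers": 0.3}
    - {"rot": [0,0,0],"delta_pos": [0,0.012,-0.08],"fingers": 0.3}
    - {"rot": [0,0,0],"delta_pos": [0,0.012,-0.16],"fingers": 0.3}
    - {"rot": [0,0,0],"delta_pos": [0,0.012,-0.24],"fingers": 0.6}
    - {"rot": [0,0,0],"delta_pos": [0,0.012,-0.32],"fingers": 0.86}
    - {"rot": [0,0,0],"delta_pos": [0,0.012,-0.32],"fingers": 0.86}

```text
clock: 5.75
position: [0.4135, -0.0424, 0.2079]
eef_rot: [[-0.079, 0.96, 0.267], [0.997, 0.077, 0.02], [-0.001, 0.268, -0.963]]
force: [0.6, 0.0, -0.1]
gripper_width: 0.0469
gripper_force: 0.0
```

```bash
cat >> h.py <<'E'
def tray(c):
    P=pts(c);L=(P-H0)@HR
    m=(L[...,2]>.054)&(L[...,2]<.068)&(L[...,0]<-.02)&(L[...,0]>-.3)&(abs(L[...,1])<.12)
    return L[m][:,0].min(),np.median(L[m][:,0]),m.sum()
E
python3 - <<'E'
from h import *
for n in("top","scene"):
    c=cam(n);print(n,"panel hx min/med",tray(c))
    for r in cartons(c):print(*r)
save(c["img"],"s3.png")
print(get_state()["q"].round(1))
plan(pick(413,252,11.3,.1),pick(413,252,11.3))
E
```

```text
top panel hx min/med (np.float64(-0.23732703618315312), np.float64(-0.19380241136051315), np.int64(408))
[182. 214.] [581.2 268.9] [64.3 64.3] 49.8 0.0261
[370. 215.] [ 566.5 -265.2] [64.2 64.9] 50.2 0.0259
[195. 223.] [581.2 268.9] [64.3 64.3] 49.8 0.0261
[383. 224.] [ 566.5 -265.2] [64.2 64.9] 50.2 0.0259
[376. 273.] [ 412.4 -279.7] [64.9 63.8] 76.7 0.0262
[202. 277.] [412.3 251.8] [63.9 64.9] 11.0 0.0261
[392. 276.] [ 412.4 -279.7] [64.9 63.8] 76.7 0.0262
[186. 281.] [412.3 251.8] [63.9 64.9] 11.0 0.0261
scene panel hx min/med (np.float64(-0.23477045030478239), np.float64(-0.18982872938374984), np.int64(540))
[148. 167.] [ 413.9 -280.3] [65.2 68.3] 76.5 0.0251
[350. 166.] [415.  250.9] [69.6 65.1] 11.6 0.0249
[165. 169.] [ 413.9 -280.3] [65.2 68.3] 76.5 0.0251
[147. 212.] [ 567.7 -266.1] [66.7 64.6] 50.8 0.0251
[364. 214.] [583.1 268.2] [64.2 67.2] 50.5 0.0249
[160. 221.] [ 567.7 -266.1] [66.7 64.6] 50.8 0.0251
[380. 223.] [583.1 268.2] [64.2 67.2] 50.5 0.0249
[-10.4   1.5 128.8   6.8  35.3 -19.9]
now [ 0.4122 -0.042   0.2041] w 0.0549 F [-0.1  0.2 -0.9] t 5.85
delta [0.456, -0.003, 0.252] rot [0.0473, 0.1265, -0.0011] rows>= 5.7
delta [0.596, -0.056, 0.384] rot [0.0473, 0.1265, -0.0011] rows>= 2.0
```

View pics/s3.png

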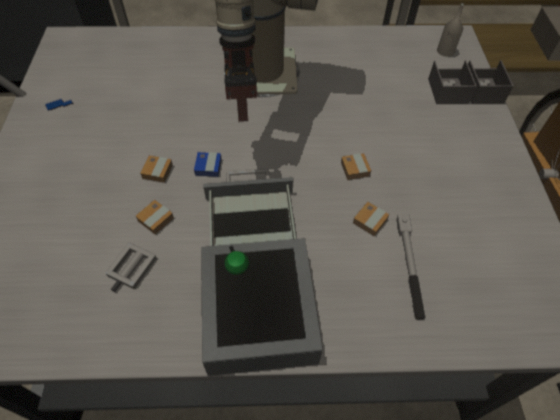

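The tray is out and its black strip is visible around (252,222). There are exactly four orange cartons, with the blue one at (208,162). First pick is the carton at (413,252).

>>> arm_command:
  series:
    - {"rot": [0.0473,0.1265,-0.001],"delta_pos": [0.456,-0.003,0.252],"fingers": 0.88}
    - {"rot": [0.0473,0.1265,-0.001],"delta_pos": [0.456,-0.003,0.252],"fingers": 0.88}
    - {"rot": [0.0473,0.1265,-0.001],"delta_pos": [0.456,-0.003,0.252],"fingers": 0.88}
    - {"rot": [0.0473,0.1265,-0.001],"delta_pos": [0.456,-0.003,0.252],"fingers": 0.88}
    - {"rot": [0.0473,0.1265,-0.001],"delta_pos": [0.456,-0.003,0.252],"fingers": 0.88}
    - {"rot": [0.0473,0.1265,-0.001],"delta_pos": [0.456,-0.003,0.252],"fingers": 0.88}
    - {"rot": [0.0473,0.1265,-0.001],"delta_pos": [0.456,-0.003,0.252],"fingers": 0.88}
    - {"rot": [0.0473,0.1265,-0.001],"delta_pos": [0.456,-0.003,0.252],"fingers": 0.88}
    - {"rot": [0.0473,0.1265,-0.001],"delta_pos": [0.456,-0.003,0.252],"fingers": 0.88}

```text
clock: 6.75
position: [0.4245, 0.1877, 0.0817]
eef_rot: [[-0.136, 0.981, -0.139], [0.695, 0.195, 0.693], [0.706, -0.003, -0.708]]
force: [-0.4, -0.1, -0.3]
gripper_width: 0.0774
gripper_force: 0.0
```

Run:
```python
from h import *
print(get_state()["q"].round(1))
plan(pick(413,252,11.3,.04),pick(413,252,11.3))
w=cam("wrist");save(w["img"],"w4.png")
```

```text
[ -4.7  35.5 118.7  54.5  56.5 -59.6]
now [0.4245 0.1877 0.0817] w 0.0774 F [-0.4 -0.1 -0.3] t 6.75
delta [0.001, 0.003, 0.119] rot [-0.0002, 0.0001, -0.0005] rows>= 1.2
delta [0.001, 0.003, 0.199] rot [-0.0002, 0.0001, -0.0005] rows>= 0.8
```

View pics/w4.png

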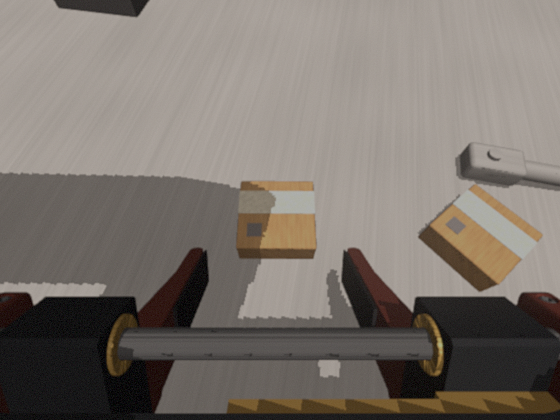

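The orange carton at (277,220) is centred between the fingertips and square to them, so I'll grip it.

>>> arm_command:
  series:
    - {"rot": [0,0,0],"delta_pos": [0.001,0.003,0.08],"fingers": 0.88}
    - {"rot": [0,0,0],"delta_pos": [0.001,0.003,0.14],"fingers": 0.88}
    - {"rot": [0,0,0],"delta_pos": [0.001,0.003,0.18],"fingers": 0.88}
    - {"rot": [0,0,0],"delta_pos": [0.001,0.003,0.199],"fingers": 0.88}
    - {"rot": [0,0,0],"delta_pos": [0.001,0.003,0.199],"fingers": 0.88}
    - {"rot": [0,0,0],"delta_pos": [0.001,0.003,0.199],"fingers": 0.5}
    - {"rot": [0,0,0],"delta_pos": [0.001,0.003,0.199],"fingers": 0.5}
    - {"rot": [0,0,0],"delta_pos": [0.001,0.003,0.199],"fingers": 0.5}
    - {"rot": [0,0,0],"delta_pos": [0.001,0.003,0.199],"fingers": 0.5}

```text
clock: 7.7
position: [0.4132, 0.2574, 0.0125]
eef_rot: [[-0.136, 0.981, -0.139], [0.693, 0.194, 0.695], [0.708, -0.001, -0.706]]
force: [-0.3, -3.5, 7.8]
gripper_width: 0.0636
gripper_force: 30.0
```

Run:
```python
from h import *
s=get_state();p,R=s["position"],s["eef_rot"]
plan((p+[0,0,.14],R),place(-.045,.1))
```

```text
now [0.4132 0.2574 0.0125] w 0.0636 F [-0.3 -3.5  7.8] t 7.7
delta [0.198, -0.0, -0.198] rot [0.0, 0.0, 0.0] rows>= 2.8
delta [-0.319, 0.217, -0.695] rot [-0.0002, -0.2499, 0.0206] rows>= 10.5
```

>>> arm_command:
  series:
    - {"rot": [0,0,0],"delta_pos": [0.07,0,-0.07],"fingers": 0.5}
    - {"rot": [0,0,0],"delta_pos": [0.14,0,-0.14],"fingers": 0.5}
    - {"rot": [0,0,0],"delta_pos": [0.198,0,-0.198],"fingers": 0.5}
    - {"rot": [0,-0.023,0.002],"delta_pos": [0.15,0.02,-0.25],"fingers": 0.5}
    - {"rot": [0,-0.046,0.004],"delta_pos": [0.1,0.04,-0.3],"fingers": 0.5}
    - {"rot": [0,-0.069,0.006],"delta_pos": [0.05,0.06,-0.35],"fingers": 0.5}
    - {"rot": [0,-0.092,0.008],"delta_pos": [0,0.08,-0.4],"fingers": 0.5}
    - {"rot": [0,-0.115,0.01],"delta_pos": [-0.05,0.1,-0.45],"fingers": 0.5}
    - {"rot": [0,-0.138,0.012],"delta_pos": [-0.1,0.12,-0.5],"fingers": 0.5}
    - {"rot": [0,-0.161,0.014],"delta_pos": [-0.15,0.14,-0.55],"fingers": 0.5}
    - {"rot": [0,-0.184,0.016],"delta_pos": [-0.2,0.16,-0.6],"fingers": 0.5}
    - {"rot": [0,-0.207,0.018],"delta_pos": [-0.25,0.19,-0.65],"fingers": 0.5}

```text
clock: 8.9
position: [0.5689, -0.0372, 0.1537]
eef_rot: [[-0.086, 0.996, 0.033], [0.862, 0.091, -0.498], [-0.499, -0.014, -0.867]]
force: [0.1, 0.1, -1.1]
gripper_width: 0.0638
gripper_force: 30.0
```

Run:
```python
from h import *
print(get_state()["q"].round(1))
plan(place(-.045,.1),place(-.045))
```

```text
[ 10.6  28.3 104.4 -36.2  57.   28. ]
now [ 0.5689 -0.0372  0.1537] w 0.0638 F [ 0.1  0.1 -1.1] t 8.9
delta [-0.057, 0.035, 0.053] rot [-0.0006, -0.0419, 0.0029] rows>= 1.8
delta [0.043, 0.037, 0.226] rot [-0.0006, -0.0419, 0.0029] rows>= 2.0
```

>>> arm_command:
  series:
    - {"rot": [0,-0.02,0.001],"delta_pos": [-0.03,0.02,0.03],"fingers": 0.5}
    - {"rot": [-0.0006,-0.0419,0.0029],"delta_pos": [-0.057,0.035,0.053],"fingers": 0.5}
    - {"rot": [-0.0006,-0.0419,0.0029],"delta_pos": [-0.057,0.035,0.053],"fingers": 0.5}
    - {"rot": [-0.0006,-0.0419,0.0029],"delta_pos": [-0.057,0.035,0.053],"fingers": 0.5}

```text
clock: 9.3
position: [0.5882, -0.0715, 0.1424]
eef_rot: [[-0.061, 0.997, 0.052], [0.711, 0.08, -0.699], [-0.701, -0.005, -0.713]]
force: [-0.6, 0.5, -0.3]
gripper_width: 0.0639
gripper_force: 30.0
```

Run:
```python
from h import *
plan(place(-.045,.03),place(-.045))
for n in ("scene","top"):
    c=cam(n); 
    for r in cartons(c): print(*r)
    hsv=cv2.cvtColor(c["img"],cv2.COLOR_RGB2HSV);L=(pts(c)-H0)@HR
    m=(hsv[...,0]>8)&(hsv[...,0]<24)&(hsv[...,1]>110)&(L[...,2]>.06)&(L[...,0]>-.2)&(L[...,0]<0)&(abs(L[...,1])<.12)
    if m.any(): print("held",np.percentile(L[m],[2,50,98],axis=0).round(3).tolist())
    # strip: dark pixels on the tray floor
    f=(abs(L[...,2]-.016)<.006)&(L[...,0]<-.01)&(L[...,0]>-.185)&(abs(L[...,1])<.09)&(c["img"].max(-1)<70)
    print("strip",np.percentile(L[f],[2,50,98],axis=0).round(3).tolist(),f.sum())
    save(c["img"],f"p5{n}.png",(170,120,370,270) if n=="scene" else (200,80,400,260),3)
```

```text
now [ 0.5882 -0.0715  0.1424] w 0.0639 F [-0.6  0.5 -0.3] t 9.3
delta [0.092, 0.003, 0.099] rot [-0.0005, -0.0014, 0.0007] rows>= 1.4
delta [0.134, 0.003, 0.142] rot [-0.0005, -0.0014, 0.0007] rows>= 0.6
[148. 167.] [ 413.7 -280.5] [65.6 69.4] 76.4 0.025
[165. 169.] [ 413.7 -280.5] [65.6 69.4] 76.4 0.025
[147. 212.] [ 568.4 -265.5] [66.3 65.8] 49.7 0.0252
[365. 214.] [583.7 268.2] [64.4 66.5] 50.0 0.025
[161. 221.] [ 568.4 -265.5] [66.3 65.8] 49.7 0.0252
[380. 222.] [583.7 268.2] [64.4 66.5] 50.0 0.025
held [[-0.156, -0.055, 0.141], [-0.093, -0.039, 0.179], [-0.023, 0.046, 0.239]]
strip [[-0.138, -0.086, 0.012], [-0.101, 0.003, 0.016], [-0.068, 0.087, 0.02]] 1780
[182. 214.] [589.  278.4] [39.7 63.8] 50.7 0.0264
[370. 215.] [ 566.7 -265.3] [64.5 65.2] 49.6 0.0258
[383. 224.] [ 566.7 -265.3] [64.5 65.2] 49.6 0.0258
[376. 273.] [ 412.3 -280.3] [66.1 63.6] 75.9 0.0259
[392. 276.] [ 412.3 -280.3] [66.1 63.6] 75.9 0.0259
held [[-0.156, -0.056, 0.174], [-0.102, -0.038, 0.181], [-0.051, 0.046, 0.235]]
strip [[-0.133, -0.089, 0.011], [-0.099, -0.026, 0.016], [-0.07, 0.061, 0.021]] 355
```

View pics/p5scene.png

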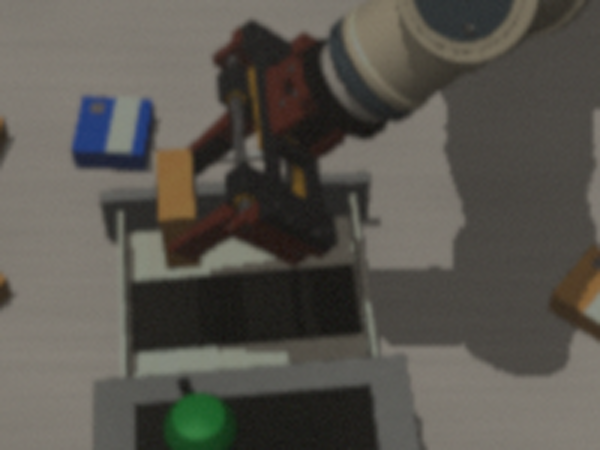

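The carton (crop 177,200) hangs upright, square to the tray and above its right part. The strip centre agrees with the computed row point, so I'll lower and release.

>>> arm_command:
  series:
    - {"rot": [0,-0.0014,0.0007],"delta_pos": [0.05,0.003,0.053],"fingers": 0.5}
    - {"rot": [0,-0.0014,0.0007],"delta_pos": [0.09,0.003,0.096],"fingers": 0.5}
    - {"rot": [0,-0.0014,0.0007],"delta_pos": [0.12,0.003,0.128],"fingers": 0.5}
    - {"rot": [0,-0.0014,0.0007],"delta_pos": [0.134,0.003,0.142],"fingers": 0.5}
    - {"rot": [0,-0.0014,0.0007],"delta_pos": [0.135,0.003,0.143],"fingers": 0.5}
    - {"rot": [0,-0.0014,0.0007],"delta_pos": [0.135,0.003,0.143],"fingers": 0.5}

```text
clock: 10.0
position: [0.591, -0.0741, 0.0461]
eef_rot: [[-0.053, 0.997, 0.056], [0.703, 0.077, -0.707], [-0.709, 0.002, -0.705]]
force: [-0.1, -0.7, 0.5]
gripper_width: 0.0637
gripper_force: 30.0
```

>>> arm_command:
  series:
    - {"rot": [0,0,0],"delta_pos": [0.003,0,0.003],"fingers": 0.5}
    - {"rot": [0,0,0],"delta_pos": [0.003,0,0.003],"fingers": 0.5}
    - {"rot": [0,0,0],"delta_pos": [0.003,0,0.003],"fingers": 0.8}
    - {"rot": [0,0,0],"delta_pos": [0.003,0,0.003],"fingers": 0.9}
    - {"rot": [0,0,0],"delta_pos": [0.003,0,0.003],"fingers": 0.9}
    - {"rot": [0,0,0],"delta_pos": [0.003,0,0.003],"fingers": 0.9}
    - {"rot": [0,0,0],"delta_pos": [0.003,0,-0.05],"fingers": 0.9}
    - {"rot": [0,0,0],"delta_pos": [0.003,0,-0.12],"fingers": 0.9}
    - {"rot": [0,0,0],"delta_pos": [0.003,0,-0.2],"fingers": 0.9}
    - {"rot": [0,0,0],"delta_pos": [0.003,0,-0.27],"fingers": 0.9}

```text
clock: 11.0
position: [0.5827, 0.0236, 0.1401]
eef_rot: [[-0.054, 0.997, 0.055], [0.703, 0.077, -0.707], [-0.709, 0.0, -0.705]]
force: [-0.4, 0.7, 0.1]
gripper_width: 0.0789
gripper_force: 0.0
```

```bash
cat >> h.py <<'E'
def row(c):
    "top faces of the cartons that stand in the tray, tray_row frame (tray at stop)"
    L=(pts(c)-H0)@HR+[.105,0,-.016]
    m=(L[...,2]>.056)&(L[...,2]<.072)&(abs(L[...,0])<.06)&(abs(L[...,1])<.095)
    n,l,st,_=cv2.connectedComponentsWithStats(m.astype(np.uint8))
    for i in range(1,n):
        if st[i,4]<30: continue
        Q=L[l==i];r=cv2.minAreaRect((Q[:,:2]*1000).astype(np.float32))
        print("  row item c",np.round(r[0],1),"size",np.round(r[1],1),round(r[2],1),"z",Q[:,2].mean().round(4))
E
python3 - <<'E'
from h import *
for n in ("scene","top"):
    c=cam(n);print(n);row(c)
    for r in cartons(c): print(*r)
plan(pick(413,-280,-13.5,.1),pick(413,-280,-13.5))
E
```

```text
scene
  row item c [  2.6 -46.4] size [25.7 64.9] 87.9 z 0.0631
[148. 167.] [ 415.  -280.1] [65.8 67.2] 75.2 0.0251
[165. 169.] [ 415.  -280.1] [65.8 67.2] 75.2 0.0251
[230. 210.] [585.5 -63.5] [124.5 125.9] 6.6 0.0228
[147. 212.] [ 568.7 -265.2] [65.8 65.1] 51.0 0.0254
[364. 214.] [582.5 268.7] [65.3 67.3] 50.0 0.0249
[161. 221.] [ 568.7 -265.2] [65.8 65.1] 51.0 0.0254
top
  row item c [  0.1 -45.8] size [26.2 63.8] 89.5 z 0.0636
[311. 212.] [586.5 -61. ] [145.2 121.9] 4.5 0.0204
[370. 215.] [ 566.3 -265.3] [64.3 64.6] 50.1 0.0261
[383. 224.] [ 566.3 -265.3] [64.3 64.6] 50.1 0.0261
[376. 273.] [ 412.5 -279.9] [65.3 63.6] 76.1 0.0258
[392. 276.] [ 412.5 -279.9] [65.3 63.6] 76.1 0.0258
now [0.585  0.0257 0.142 ] w 0.0792 F [0.2 0.9 0.2] t 11.1
delta [-0.416, -0.433, 0.582] rot [0.0011, 0.2478, 0.0558] rows>= 10.6
delta [-0.221, -0.39, 0.587] rot [0.0011, 0.2478, 0.0558] rows>= 2.0
```

The first carton stands at (+1, -46) mm, square. Next is the carton at (413,-280).

>>> arm_command:
  series:
    - {"rot": [0,0.023,0.005],"delta_pos": [-0.1,-0.04,-0.02],"fingers": 0.88}
    - {"rot": [0,0.046,0.01],"delta_pos": [-0.14,-0.08,0.04],"fingers": 0.88}
    - {"rot": [0,0.069,0.015],"delta_pos": [-0.18,-0.12,0.1],"fingers": 0.88}
    - {"rot": [0,0.092,0.02],"delta_pos": [-0.22,-0.16,0.16],"fingers": 0.88}
    - {"rot": [0,0.115,0.026],"delta_pos": [-0.26,-0.2,0.22],"fingers": 0.88}
    - {"rot": [0,0.138,0.031],"delta_pos": [-0.3,-0.24,0.28],"fingers": 0.88}
    - {"rot": [0,0.161,0.036],"delta_pos": [-0.33,-0.28,0.34],"fingers": 0.88}
    - {"rot": [0,0.184,0.041],"delta_pos": [-0.36,-0.32,0.4],"fingers": 0.88}
    - {"rot": [0,0.207,0.046],"delta_pos": [-0.39,-0.36,0.46],"fingers": 0.88}
    - {"rot": [0.001,0.23,0.051],"delta_pos": [-0.4,-0.4,0.52],"fingers": 0.88}
    - {"rot": [0.001,0.248,0.056],"delta_pos": [-0.416,-0.433,0.582],"fingers": 0.88}
    - {"rot": [0.001,0.248,0.056],"delta_pos": [-0.416,-0.433,0.582],"fingers": 0.88}

```text
clock: 12.3
position: [0.3905, -0.35, 0.0778]
eef_rot: [[0.179, 0.969, 0.168], [0.682, -0.245, 0.689], [0.71, -0.008, -0.704]]
force: [1.2, 0.0, -0.8]
gripper_width: 0.077
gripper_force: 0.0
```

Run:
```python
from h import *
print(get_state()["q"].round(1))
c=cam("top");row(c)
for r in cartons(c): print(*r)
plan(pick(413,-280,-13.5,.04),pick(413,-280,-13.5))
```

```text
[-60.1  44.8  94.1  30.   78.9 -61.8]
  row item c [  0.1 -45.9] size [63.7 26.1] 0.3 z 0.0638
[311. 212.] [587.8 -60.9] [147.9 122. ] 4.8 0.0204
[182. 214.] [581.5 269.3] [65.2 63.9] 50.2 0.0261
[370. 215.] [ 566.4 -265.2] [63.6 64.9] 49.7 0.0257
[195. 223.] [581.5 269.3] [65.2 63.9] 50.2 0.0261
[383. 224.] [ 566.4 -265.2] [63.6 64.9] 49.7 0.0257
[376. 273.] [ 412.4 -279.8] [65.  63.7] 76.6 0.026
[392. 276.] [ 412.4 -279.8] [65.  63.7] 76.6 0.026
now [ 0.3907 -0.3489  0.0772] w 0.0775 F [-1.5 -1.  -1.4] t 12.35
delta [0.016, 0.011, 0.123] rot [0.0003, -0.0014, -0.0026] rows>= 1.2
delta [0.015, 0.011, 0.203] rot [0.0003, -0.0014, -0.0026] rows>= 0.8
```

>>> arm_command:
  series:
    - {"rot": [0,-0.0014,-0.0026],"delta_pos": [0.015,0.011,0.04],"fingers": 0.88}
    - {"rot": [0,-0.0014,-0.0026],"delta_pos": [0.015,0.011,0.11],"fingers": 0.88}
    - {"rot": [0,-0.0014,-0.0026],"delta_pos": [0.015,0.011,0.17],"fingers": 0.88}
    - {"rot": [0,-0.0014,-0.0026],"delta_pos": [0.015,0.011,0.203],"fingers": 0.88}
    - {"rot": [0,-0.0014,-0.0026],"delta_pos": [0.015,0.011,0.203],"fingers": 0.88}
    - {"rot": [0,-0.0014,-0.0026],"delta_pos": [0.015,0.011,0.203],"fingers": 0.88}
    - {"rot": [0,-0.0014,-0.0026],"delta_pos": [0.015,0.011,0.203],"fingers": 0.5}
    - {"rot": [0,-0.0014,-0.0026],"delta_pos": [0.015,0.011,0.203],"fingers": 0.5}
    - {"rot": [0,-0.0014,-0.0026],"delta_pos": [0.015,0.011,0.203],"fingers": 0.5}
    - {"rot": [0,-0.0014,-0.0026],"delta_pos": [0.015,0.011,0.203],"fingers": 0.5}

```text
clock: 13.35
position: [0.4178, -0.2737, 0.0153]
eef_rot: [[0.157, 0.974, 0.164], [0.698, -0.227, 0.679], [0.699, 0.008, -0.715]]
force: [-0.6, -2.0, 3.2]
gripper_width: 0.0641
gripper_force: 3.0
```

Run:
```python
from h import *
s=get_state();p,R=s["position"],s["eef_rot"]
plan((p+[0,0,.14],R),place(-.015,.14),place(-.015,.1))
```

```text
now [ 0.4178 -0.2737  0.0153] w 0.0641 F [-0.6 -2.   3.2] t 13.35
delta [0.196, 0.002, -0.2] rot [0.0, 0.0, 0.0] rows>= 2.8
delta [0.611, 0.228, 0.126] rot [0.0011, -0.2458, -0.0544] rows>= 10.5
delta [0.555, 0.227, 0.183] rot [0.0011, -0.2458, -0.0544] rows>= 0.8
```

>>> arm_command:
  series:
    - {"rot": [0,0,0],"delta_pos": [0,0,0],"fingers": 0.5}
    - {"rot": [0,0,0],"delta_pos": [0,0,0],"fingers": 0.5}
    - {"rot": [0,0,0],"delta_pos": [0,0,0],"fingers": 0.5}
    - {"rot": [0,0,0],"delta_pos": [0,0,0],"fingers": 0.5}

```text
clock: 13.75
position: [0.4179, -0.2732, 0.0151]
eef_rot: [[0.157, 0.974, 0.164], [0.698, -0.227, 0.68], [0.699, 0.008, -0.715]]
force: [-0.4, -2.8, 5.5]
gripper_width: 0.0637
gripper_force: 30.0
```

Run:
```python
from h import *
plan(place(-.0115,.14),place(-.0115,.1))
```

```text
now [ 0.4179 -0.2732  0.0151] w 0.0637 F [-0.4 -2.8  5.5] t 13.75
delta [0.615, 0.226, 0.13] rot [0.001, -0.2459, -0.0543] rows>= 10.6
delta [0.56, 0.225, 0.187] rot [0.001, -0.2459, -0.0543] rows>= 0.8
```

>>> arm_command:
  series:
    - {"rot": [0,0,0],"delta_pos": [0.07,0,-0.07],"fingers": 0.5}
    - {"rot": [0,0,0],"delta_pos": [0.14,0,-0.14],"fingers": 0.5}
    - {"rot": [0,0,0],"delta_pos": [0.2,0.002,-0.2],"fingers": 0.5}
    - {"rot": [0,-0.023,-0.005],"delta_pos": [0.24,0.025,-0.17],"fingers": 0.5}
    - {"rot": [0,-0.046,-0.01],"delta_pos": [0.28,0.05,-0.13],"fingers": 0.5}
    - {"rot": [0,-0.069,-0.015],"delta_pos": [0.32,0.075,-0.1],"fingers": 0.5}
    - {"rot": [0,-0.092,-0.02],"delta_pos": [0.36,0.1,-0.06],"fingers": 0.5}
    - {"rot": [0,-0.115,-0.025],"delta_pos": [0.4,0.12,-0.03],"fingers": 0.5}
    - {"rot": [0,-0.138,-0.03],"delta_pos": [0.45,0.14,0.0],"fingers": 0.5}
    - {"rot": [0,-0.161,-0.035],"delta_pos": [0.5,0.16,0.03],"fingers": 0.5}
    - {"rot": [0,-0.184,-0.04],"delta_pos": [0.54,0.18,0.06],"fingers": 0.5}
    - {"rot": [0,-0.207,-0.045],"delta_pos": [0.58,0.2,0.1],"fingers": 0.5}

```text
clock: 14.95
position: [0.5703, -0.0576, 0.1843]
eef_rot: [[-0.003, 0.999, 0.054], [0.871, 0.029, -0.49], [-0.491, 0.046, -0.87]]
force: [-0.2, -0.3, -1.3]
gripper_width: 0.0636
gripper_force: 30.0
```

Run:
```python
from h import *
plan(place(-.0115,.1))
```

```text
now [ 0.5703 -0.0576  0.1843] w 0.0636 F [-0.2 -0.3 -1.3] t 14.95
delta [0.07, 0.03, 0.053] rot [0.001, -0.043, -0.0108] rows>= 1.9
```

>>> arm_command:
  series:
    - {"rot": [0,-0.02,-0.005],"delta_pos": [0.035,0.015,0.02],"fingers": 0.5}
    - {"rot": [0.001,-0.043,-0.0108],"delta_pos": [0.07,0.03,0.053],"fingers": 0.5}
    - {"rot": [0.001,-0.043,-0.0108],"delta_pos": [0.07,0.03,0.053],"fingers": 0.5}
    - {"rot": [0.001,-0.043,-0.0108],"delta_pos": [0.07,0.03,0.053],"fingers": 0.5}
    - {"rot": [0.001,-0.043,-0.0108],"delta_pos": [0.07,0.03,0.053],"fingers": 0.5}

```text
clock: 15.45
position: [0.585, -0.0417, 0.1445]
eef_rot: [[-0.056, 0.997, 0.052], [0.711, 0.076, -0.699], [-0.701, -0.002, -0.713]]
force: [0.5, -0.3, -1.3]
gripper_width: 0.0634
gripper_force: 30.0
```

Run:
```python
from h import *
c=cam("scene");save(c["img"],"p6.png",(170,120,370,270),3)
for n in ("scene","top"):
    c=cam(n);L=(pts(c)-H0)@HR+[.105,0,-.016];hsv=cv2.cvtColor(c["img"],cv2.COLOR_RGB2HSV)
    m=(hsv[...,0]>8)&(hsv[...,0]<24)&(hsv[...,1]>110)&(L[...,2]>.09)&(abs(L[...,0])<.06)&(abs(L[...,1])<.05)
    print(n,"held",np.percentile(L[m],[3,50,97],axis=0).round(3).tolist(),m.sum())
plan(place(-.0115,dz=0))
```

```text
scene held [[-0.043, -0.028, 0.128], [0.006, -0.014, 0.168], [0.056, 0.048, 0.224]] 479
top held [[-0.053, -0.029, 0.163], [-0.008, -0.014, 0.17], [0.028, 0.049, 0.227]] 348
now [ 0.5854 -0.0421  0.1457] w 0.064 F [ 0.5 -0.1 -0.5] t 15.6
delta [0.148, 0.003, 0.144] rot [-0.0005, -0.0013, -0.0005] rows>= 2.1
```

View pics/p6.png

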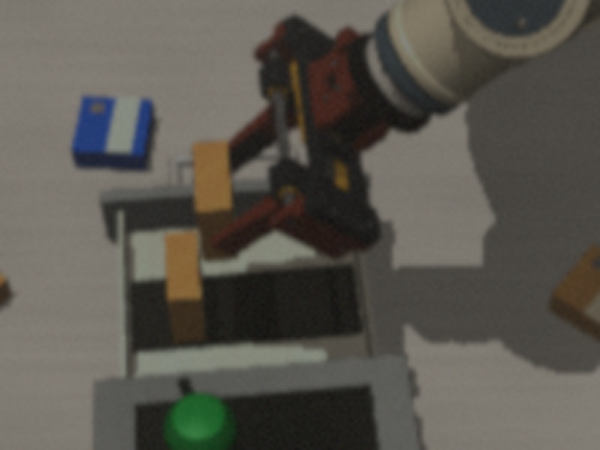

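The held carton (crop 212,190) hangs upright beside the first one, with its middle at about y = -14 mm. Lowering it.

>>> arm_command:
  series:
    - {"rot": [0,-0.0013,-0.0005],"delta_pos": [0.05,0.001,0.049],"fingers": 0.5}
    - {"rot": [0,-0.0013,-0.0005],"delta_pos": [0.1,0.002,0.097],"fingers": 0.5}
    - {"rot": [0,-0.0013,-0.0005],"delta_pos": [0.13,0.003,0.126],"fingers": 0.5}
    - {"rot": [0,-0.0013,-0.0005],"delta_pos": [0.145,0.003,0.141],"fingers": 0.5}
    - {"rot": [0,-0.0013,-0.0005],"delta_pos": [0.148,0.003,0.144],"fingers": 0.5}
    - {"rot": [0,-0.0013,-0.0005],"delta_pos": [0.148,0.003,0.144],"fingers": 0.5}
    - {"rot": [0,-0.0013,-0.0005],"delta_pos": [0.148,0.003,0.144],"fingers": 0.5}

```text
clock: 16.3
position: [0.5866, -0.0388, 0.0412]
eef_rot: [[-0.059, 0.997, 0.053], [0.704, 0.079, -0.706], [-0.708, -0.004, -0.706]]
force: [-0.8, 0.4, -0.4]
gripper_width: 0.0636
gripper_force: 30.0
```

>>> arm_command:
  series:
    - {"rot": [0,0,0],"delta_pos": [0.002,0,0.002],"fingers": 0.5}
    - {"rot": [0,0,0],"delta_pos": [0.002,0,0.002],"fingers": 0.5}
    - {"rot": [0,0,0],"delta_pos": [0.002,0,0.002],"fingers": 0.8}
    - {"rot": [0,0,0],"delta_pos": [0.002,0,0.002],"fingers": 0.9}
    - {"rot": [0,0,0],"delta_pos": [0.002,0,0.002],"fingers": 0.9}
    - {"rot": [0,0,0],"delta_pos": [0.002,0,0.002],"fingers": 0.9}
    - {"rot": [0,0,0],"delta_pos": [0.002,0,-0.05],"fingers": 0.9}
    - {"rot": [0,0,0],"delta_pos": [0.002,0,-0.12],"fingers": 0.9}
    - {"rot": [0,0,0],"delta_pos": [0.002,0,-0.2],"fingers": 0.9}
    - {"rot": [0,0,0],"delta_pos": [0.002,0,-0.29],"fingers": 0.9}

```text
clock: 17.3
position: [0.5773, 0.0647, 0.1418]
eef_rot: [[-0.062, 0.997, 0.05], [0.703, 0.079, -0.707], [-0.709, -0.009, -0.706]]
force: [0.7, 0.3, 0.2]
gripper_width: 0.0794
gripper_force: 0.0
```

Run:
```python
from h import *
for n in ("scene","top"):
    c=cam(n);print(n);row(c)
    for r in cartons(c): print(*r)
plan(pick(567.5,-265.3,-39.9,.1))
```

```text
scene
  row item c [  0.6 -13.5] size [25.8 64.9] 87.3 z 0.0629
  row item c [  2.3 -46.4] size [25.8 66.3] 87.8 z 0.0631
[244. 208.] [583.3 -39.8] [127.7 141.9] 3.1 0.0238
[230. 210.] [568.2 -91.9] [0. 0.] 0.0 0.0182
[147. 212.] [ 568.  -265.6] [66.9 65.7] 49.6 0.0253
[364. 214.] [582.3 269.1] [64.  71.1] 50.5 0.0249
[160. 221.] [ 568.  -265.6] [66.9 65.7] 49.6 0.0253
[378. 225.] [582.3 269.1] [64.  71.1] 50.5 0.0249
top
  row item c [  0.6 -46. ] size [26.2 63.9] 90.0 z 0.0636
  row item c [ -1.1 -12.6] size [64.1 26.4] 0.0 z 0.064
[311. 212.] [588.3 -61.1] [147.5 124.4] 2.3 0.0209
[299. 214.] [586.2 -41.5] [144.3 146.9] 25.3 0.0202
[370. 215.] [ 566.3 -265. ] [63.9 64.3] 49.6 0.0258
[383. 224.] [ 566.3 -265. ] [63.9 64.3] 49.6 0.0258
now [0.5807 0.0684 0.145 ] w 0.0789 F [ 0.1 -0.3 -0.2] t 17.4
delta [-0.447, -0.174, 0.623] rot [0.0, 0.2359, 0.1371] rows>= 11.4
```

Two cartons stand, at -46 and -13 mm. Now the one at (567,-265).

>>> arm_command:
  series:
    - {"rot": [0,0.02,0.011],"delta_pos": [-0.09,-0.014,0.0],"fingers": 0.88}
    - {"rot": [0,0.04,0.023],"delta_pos": [-0.14,-0.03,0.04],"fingers": 0.88}
    - {"rot": [0,0.06,0.035],"delta_pos": [-0.18,-0.046,0.09],"fingers": 0.88}
    - {"rot": [0,0.08,0.046],"delta_pos": [-0.22,-0.06,0.15],"fingers": 0.88}
    - {"rot": [0,0.1,0.058],"delta_pos": [-0.26,-0.076,0.21],"fingers": 0.88}
    - {"rot": [0,0.12,0.07],"delta_pos": [-0.3,-0.09,0.27],"fingers": 0.88}
    - {"rot": [0,0.14,0.081],"delta_pos": [-0.34,-0.1,0.33],"fingers": 0.88}
    - {"rot": [0,0.16,0.093],"delta_pos": [-0.37,-0.12,0.39],"fingers": 0.88}
    - {"rot": [0,0.18,0.105],"delta_pos": [-0.4,-0.135,0.45],"fingers": 0.88}
    - {"rot": [0,0.2,0.116],"delta_pos": [-0.43,-0.15,0.51],"fingers": 0.88}
    - {"rot": [0,0.22,0.128],"delta_pos": [-0.44,-0.165,0.57],"fingers": 0.88}
    - {"rot": [0,0.236,0.137],"delta_pos": [-0.447,-0.174,0.623],"fingers": 0.88}

```text
clock: 18.6
position: [0.5195, -0.3227, 0.0792]
eef_rot: [[0.462, 0.762, 0.455], [0.538, -0.648, 0.539], [0.705, -0.005, -0.709]]
force: [0.8, -0.3, -0.0]
gripper_width: 0.0768
gripper_force: 0.0
```

Run:
```python
from h import *
print(get_state()["q"].round(1))
c=cam("top");row(c)
for r in cartons(c): print(*r)
plan(pick(567.5,-265.3,-39.9,.04),pick(567.5,-265.3,-39.9))
```

```text
[-53.4  42.5  99.4  50.5  62.8 -47.1]
  row item c [  0.7 -46. ] size [26.2 64.8] 89.8 z 0.0637
  row item c [ -1.  -12.6] size [26.2 63.9] 89.9 z 0.0637
[311. 212.] [588.  -61.4] [144.2 121.1] 4.5 0.0211
[299. 214.] [584.8 -42.3] [146.5 143.2] 37.4 0.02
[182. 214.] [581.4 269.5] [65.2 64.1] 50.3 0.026
[370. 215.] [ 566.  -265.2] [64.4 65.4] 49.9 0.0258
[195. 223.] [581.4 269.5] [65.2 64.1] 50.3 0.026
[383. 224.] [ 566.  -265.2] [64.4 65.4] 49.9 0.0258
now [ 0.5169 -0.325   0.0729] w 0.0774 F [-1.7 -3.3 -3.4] t 18.65
delta [0.031, 0.0, 0.125] rot [0.0001, -0.0003, -0.0032] rows>= 1.3
delta [0.031, 0.0, 0.205] rot [0.0001, -0.0003, -0.0032] rows>= 0.8
```

>>> arm_command:
  series:
    - {"rot": [0,0,0],"delta_pos": [0.0,0,0.08],"fingers": 0.88}
    - {"rot": [0,0,0],"delta_pos": [0.0,0,0.11],"fingers": 0.88}
    - {"rot": [0,0,0],"delta_pos": [0.0,0,0.11],"fingers": 0.88}
    - {"rot": [0,0,0],"delta_pos": [0.0,0,0.11],"fingers": 0.88}
    - {"rot": [0,0,0],"delta_pos": [0.0,0,0.11],"fingers": 0.88}

```text
clock: 19.15
position: [0.5463, -0.2906, 0.0427]
eef_rot: [[0.459, 0.766, 0.451], [0.545, -0.643, 0.538], [0.702, -0.001, -0.712]]
force: [0.6, 0.3, -1.3]
gripper_width: 0.0774
gripper_force: 0.0
```

Run:
```python
from h import *
plan(pick(567,-265.3,-39.9))
```

```text
now [ 0.5463 -0.2906  0.0427] w 0.0774 F [ 0.6  0.3 -1.3] t 19.15
delta [0.011, -0.001, 0.098] rot [0.0001, 0.0012, -0.0003] rows>= 1.0
```

>>> arm_command:
  series:
    - {"rot": [0,0.0012,0],"delta_pos": [0.011,-0.001,0.05],"fingers": 0.88}
    - {"rot": [0,0.0012,0],"delta_pos": [0.011,-0.001,0.098],"fingers": 0.88}
    - {"rot": [0,0.0012,0],"delta_pos": [0.011,-0.001,0.098],"fingers": 0.88}
    - {"rot": [0,0.0012,0],"delta_pos": [0.011,-0.001,0.098],"fingers": 0.88}
    - {"rot": [0,0.0012,0],"delta_pos": [0.011,-0.001,0.098],"fingers": 0.5}
    - {"rot": [0,0.0012,0],"delta_pos": [0.011,-0.001,0.098],"fingers": 0.5}
    - {"rot": [0,0.0012,0],"delta_pos": [0.011,-0.001,0.098],"fingers": 0.5}
    - {"rot": [0,0.0012,0],"delta_pos": [0.011,-0.001,0.098],"fingers": 0.5}
    - {"rot": [0,0.0012,0],"delta_pos": [0.011,-0.001,0.098],"fingers": 0.5}

```text
clock: 20.05
position: [0.5704, -0.2615, 0.0113]
eef_rot: [[0.456, 0.765, 0.455], [0.54, -0.644, 0.542], [0.708, -0.001, -0.706]]
force: [-2.6, -2.9, 6.9]
gripper_width: 0.0642
gripper_force: 30.0
```

Run:
```python
from h import *
s=get_state();p,R=s["position"],s["eef_rot"];d=p*1000-[567,-265.3,0]
a=np.radians(-39.9);print("u",d[:2]@[-np.sin(a),np.cos(a)],"nom 5.4; z nom 11.6")
plan((p+[0,0,.14],R),place(.017,.14),place(.017,.1))
```

```text
u 5.096179092747118 nom 5.4; z nom 11.6
now [ 0.5704 -0.2615  0.0113] w 0.0642 F [-2.6 -2.9  6.9] t 20.05
delta [0.198, -0.0, -0.198] rot [0.0, 0.0, 0.0] rows>= 2.8
delta [0.528, -0.301, 0.039] rot [-0.0002, -0.2364, -0.1372] rows>= 11.5
delta [0.471, -0.301, 0.096] rot [-0.0002, -0.2364, -0.1372] rows>= 0.8
```

>>> arm_command:
  series:
    - {"rot": [0,0,0],"delta_pos": [0.07,0,-0.07],"fingers": 0.5}
    - {"rot": [0,0,0],"delta_pos": [0.14,0,-0.14],"fingers": 0.5}
    - {"rot": [0,0,0],"delta_pos": [0.21,0,-0.21],"fingers": 0.5}
    - {"rot": [0,-0.02,-0.012],"delta_pos": [0.24,-0.025,-0.19],"fingers": 0.5}
    - {"rot": [0,-0.04,-0.024],"delta_pos": [0.27,-0.05,-0.17],"fingers": 0.5}
    - {"rot": [0,-0.06,-0.036],"delta_pos": [0.3,-0.08,-0.15],"fingers": 0.5}
    - {"rot": [0,-0.08,-0.047],"delta_pos": [0.33,-0.1,-0.13],"fingers": 0.5}
    - {"rot": [0,-0.1,-0.058],"delta_pos": [0.36,-0.13,-0.11],"fingers": 0.5}
    - {"rot": [0,-0.12,-0.07],"delta_pos": [0.39,-0.16,-0.09],"fingers": 0.5}
    - {"rot": [0,-0.14,-0.081],"delta_pos": [0.42,-0.18,-0.06],"fingers": 0.5}
    - {"rot": [0,-0.16,-0.093],"delta_pos": [0.45,-0.21,-0.03],"fingers": 0.5}
    - {"rot": [0,-0.18,-0.105],"delta_pos": [0.48,-0.24,0.0],"fingers": 0.5}

```text
clock: 21.25
position: [0.5885, -0.053, 0.1818]
eef_rot: [[0.123, 0.99, 0.072], [0.904, -0.082, -0.42], [-0.41, 0.116, -0.905]]
force: [-0.8, 0.8, -1.6]
gripper_width: 0.064
gripper_force: 30.0
```

Run:
```python
from h import *
plan(place(.017,.14),place(.017,.1))
```

```text
now [ 0.5885 -0.053   0.1818] w 0.064 F [-0.8  0.8 -1.6] t 21.25
delta [0.072, -0.014, -0.041] rot [0.0006, -0.0556, -0.0319] rows>= 2.7
delta [0.105, -0.023, 0.032] rot [0.0006, -0.0556, -0.0319] rows>= 0.8
```

>>> arm_command:
  series:
    - {"rot": [0,-0.02,-0.011],"delta_pos": [0.024,-0.005,-0.014],"fingers": 0.5}
    - {"rot": [0,-0.04,-0.022],"delta_pos": [0.048,-0.01,-0.027],"fingers": 0.5}
    - {"rot": [0.0006,-0.0556,-0.0319],"delta_pos": [0.072,-0.014,-0.041],"fingers": 0.5}
    - {"rot": [0.0006,-0.0556,-0.0319],"delta_pos": [0.09,-0.018,0.0],"fingers": 0.5}
    - {"rot": [0.0006,-0.0556,-0.0319],"delta_pos": [0.105,-0.023,0.032],"fingers": 0.5}
    - {"rot": [0.0006,-0.0556,-0.0319],"delta_pos": [0.105,-0.023,0.032],"fingers": 0.5}
    - {"rot": [0.0006,-0.0556,-0.0319],"delta_pos": [0.105,-0.023,0.032],"fingers": 0.5}

```text
clock: 21.95
position: [0.5837, -0.0128, 0.1433]
eef_rot: [[-0.056, 0.997, 0.052], [0.709, 0.076, -0.701], [-0.703, -0.003, -0.711]]
force: [0.1, 0.5, -0.8]
gripper_width: 0.0635
gripper_force: 30.0
```

Run:
```python
from h import *
for n in ("scene","top"):
    c=cam(n);print(n);row(c);L=(pts(c)-H0)@HR+[.105,0,-.016];hsv=cv2.cvtColor(c["img"],cv2.COLOR_RGB2HSV)
    m=(hsv[...,0]>8)&(hsv[...,0]<24)&(hsv[...,1]>110)&(L[...,2]>.155)&(L[...,2]<.185)&(abs(L[...,0])<.06)&(abs(L[...,1]-.01)<.04)
    print(n,"held",np.percentile(L[m],[3,50,97],axis=0).round(3).tolist(),m.sum())
plan(place(.017,dz=.0))
```

```text
scene
  row item c [  0.4 -13.6] size [66.9 25.8] 0.3 z 0.063
  row item c [  2.  -46.4] size [25.7 67.6] 88.5 z 0.063
scene held [[-0.031, 0.005, 0.158], [0.004, 0.017, 0.163], [0.032, 0.029, 0.167]] 296
top
  row item c [  0.3 -46. ] size [26. 64.] 89.8 z 0.0638
  row item c [ -0.9 -13.1] size [25.2 63.7] 89.8 z 0.064
top held [[-0.032, 0.005, 0.16], [-0.002, 0.017, 0.165], [0.029, 0.029, 0.168]] 266
now [ 0.5843 -0.0126  0.1443] w 0.0639 F [ 0.6  0.9 -0.6] t 22.05
delta [0.145, 0.001, 0.143] rot [-0.0004, -0.0009, -0.0003] rows>= 2.0
```

>>> arm_command:
  series:
    - {"rot": [0,-0.0009,0],"delta_pos": [0.05,0,0.049],"fingers": 0.5}
    - {"rot": [0,-0.0009,0],"delta_pos": [0.1,0.001,0.098],"fingers": 0.5}
    - {"rot": [0,-0.0009,0],"delta_pos": [0.13,0.001,0.128],"fingers": 0.5}
    - {"rot": [0,-0.0009,0],"delta_pos": [0.145,0.001,0.143],"fingers": 0.5}
    - {"rot": [0,-0.0009,0],"delta_pos": [0.145,0.001,0.143],"fingers": 0.5}
    - {"rot": [0,-0.0009,0],"delta_pos": [0.145,0.001,0.143],"fingers": 0.5}
    - {"rot": [0,-0.0009,0],"delta_pos": [0.145,0.001,0.143],"fingers": 0.5}

```text
clock: 22.75
position: [0.5848, -0.0107, 0.0425]
eef_rot: [[-0.055, 0.997, 0.054], [0.705, 0.077, -0.705], [-0.707, -0.0, -0.707]]
force: [-0.1, 0.6, -0.6]
gripper_width: 0.0639
gripper_force: 30.0
```

>>> arm_command:
  series:
    - {"rot": [0,0,0],"delta_pos": [0,0,0],"fingers": 0.8}
    - {"rot": [0,0,0],"delta_pos": [0,0,0],"fingers": 0.9}
    - {"rot": [0,0,0],"delta_pos": [0,0,0],"fingers": 0.9}
    - {"rot": [0,0,0],"delta_pos": [0,0,0],"fingers": 0.9}
    - {"rot": [0,0,0],"delta_pos": [0,0,-0.05],"fingers": 0.9}
    - {"rot": [0,0,0],"delta_pos": [0,0,-0.12],"fingers": 0.9}
    - {"rot": [0,0,0],"delta_pos": [0,0,-0.2],"fingers": 0.9}
    - {"rot": [0,0,0],"delta_pos": [0,0,-0.29],"fingers": 0.9}
    - {"rot": [0,0,0],"delta_pos": [0,0,-0.29],"fingers": 0.9}

```text
clock: 23.65
position: [0.5789, 0.0959, 0.1478]
eef_rot: [[-0.053, 0.997, 0.061], [0.707, 0.081, -0.702], [-0.705, 0.006, -0.709]]
force: [-0.1, 0.1, 0.6]
gripper_width: 0.079
gripper_force: 0.0
```

Run:
```python
from h import *
for n in ("scene","top"):
    c=cam(n);print(n);row(c)
    for r in cartons(c): print(*r)
plan(pick(582,269,-39.6,.1))
```

```text
scene
  row item c [ 1.2 18.5] size [26.1 67.2] 89.7 z 0.063
  row item c [  1.4 -13.6] size [66.4 25.8] 0.3 z 0.063
  row item c [  3.1 -46.4] size [25.8 66.3] 87.9 z 0.063
[245. 208.] [588.2 -40.3] [119.2 145.1] 2.8 0.0253
[258. 207.] [575.3 -22.4] [0. 0.] 0.0 0.0268
[230. 210.] [588.3 -64. ] [124.3 117.2] 5.0 0.0258
[363. 215.] [583.2 268.2] [64.6 67.4] 50.8 0.0248
[380. 224.] [583.2 268.2] [64.6 67.4] 50.8 0.0248
top
  row item c [  1.3 -46. ] size [26.4 63.9] 89.8 z 0.0633
  row item c [-0.7 19. ] size [26.  64.1] 89.8 z 0.0635
  row item c [ -0.5 -12.8] size [26.  63.7] 89.7 z 0.0637
[299. 214.] [584.4 -41.1] [144.7 146. ] 19.3 0.0201
[311. 212.] [589.3 -70.7] [145.8 109.8] 2.7 0.0214
[287. 215.] [602.3   9. ] [2.2 4.4] 48.1 0.0202
now [0.5766 0.0922 0.1444] w 0.0791 F [-0.7 -0.7 -0.1] t 23.75
delta [0.27, -0.052, -0.094] rot [-0.0001, 0.2364, 0.1355] rows>= 11.4
```

Three cartons stand, at -46, -13 and +19 mm. The last one is at (582,269).

>>> arm_command:
  series:
    - {"rot": [0,0.02,0.011],"delta_pos": [-0.03,-0.004,-0.07],"fingers": 0.88}
    - {"rot": [0,0.04,0.023],"delta_pos": [-0.03,-0.008,-0.1],"fingers": 0.88}
    - {"rot": [0,0.06,0.034],"delta_pos": [0.0,-0.012,-0.11],"fingers": 0.88}
    - {"rot": [0,0.08,0.046],"delta_pos": [0.03,-0.016,-0.12],"fingers": 0.88}
    - {"rot": [0,0.1,0.057],"delta_pos": [0.06,-0.02,-0.13],"fingers": 0.88}
    - {"rot": [0,0.12,0.069],"delta_pos": [0.09,-0.025,-0.14],"fingers": 0.88}
    - {"rot": [0,0.14,0.08],"delta_pos": [0.12,-0.03,-0.14],"fingers": 0.88}
    - {"rot": [0,0.16,0.092],"delta_pos": [0.15,-0.035,-0.14],"fingers": 0.88}
    - {"rot": [0,0.18,0.103],"delta_pos": [0.18,-0.04,-0.13],"fingers": 0.88}
    - {"rot": [0,0.2,0.115],"delta_pos": [0.21,-0.045,-0.12],"fingers": 0.88}
    - {"rot": [0,0.22,0.126],"delta_pos": [0.24,-0.05,-0.11],"fingers": 0.88}
    - {"rot": [0,0.2364,0.1355],"delta_pos": [0.27,-0.052,-0.094],"fingers": 0.88}

```text
clock: 24.95
position: [0.5361, 0.2182, 0.1007]
eef_rot: [[0.426, 0.853, 0.301], [0.748, -0.52, 0.412], [0.508, 0.049, -0.86]]
force: [0.9, 0.4, -0.3]
gripper_width: 0.0774
gripper_force: 0.0
```

>>> arm_command:
  series:
    - {"rot": [0,0,0],"delta_pos": [0,0,0],"fingers": 0.86}
    - {"rot": [0,0,0],"delta_pos": [0,0,0],"fingers": 0.86}
    - {"rot": [0,0,0],"delta_pos": [0,0,0],"fingers": 0.86}

```text
clock: 25.25
position: [0.5376, 0.2195, 0.1026]
eef_rot: [[0.423, 0.855, 0.301], [0.751, -0.516, 0.412], [0.507, 0.052, -0.86]]
force: [-1.1, 0.0, -0.5]
gripper_width: 0.0756
gripper_force: 0.0
```

Run:
```python
from h import *
c=cam("scene");row(c)
for r in cartons(c): print(*r)
plan(pick(582,269,-39.6,.04),pick(582,269,-39.6))
w=cam("wrist");save(w["img"],"w7.png")
```

```text
row item c [ -7.  -43.7] size [72.4 52.4] 12.7 z 0.063
  row item c [ 0.7 18.4] size [26.  67.1] 89.7 z 0.0629
[231. 206.] [510.  -71.6] [2.8 2.2] 89.7 0.0367
[258. 207.] [575.8 -22.4] [0. 0.] 0.0 0.0276
[364. 214.] [582.5 269. ] [64.4 67.5] 49.9 0.0249
[380. 222.] [582.5 269. ] [64.4 67.5] 49.9 0.0249
now [0.5379 0.2198 0.1029] w 0.0755 F [ 0.   0.  -0.4] t 25.3
delta [0.008, 0.011, 0.152] rot [-0.0078, 0.0394, 0.0238] rows>= 2.0
delta [0.028, 0.017, 0.23] rot [-0.0078, 0.0394, 0.0238] rows>= 0.8
```

View pics/w7.png

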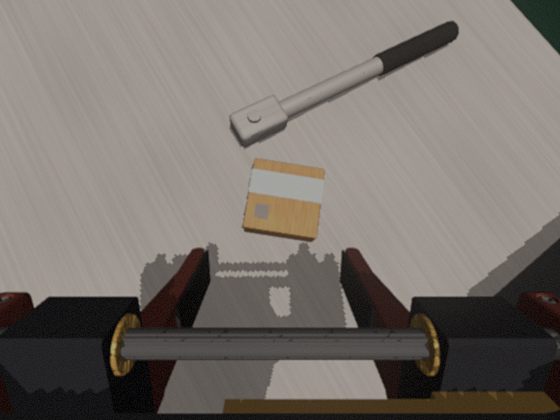

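Wrist view: the carton (285,200) lies between the fingers and the wrench head (258,120) is well clear. The row measurement has changed though, so I'll look at the tray.

Run:
```python
from h import *
c=cam("top");row(c);a=c["img"][130:270,230:380]
b=cam("scene")["img"][160:260,180:320]
save(np.vstack([cv2.resize(a,(600,300)),cv2.resize(b,(600,300))]),"both8.png")
```

```text
row item c [ -8.7 -43.1] size [69.  52.2] 13.1 z 0.064
  row item c [-0.9 19. ] size [25.9 63.9] 89.8 z 0.0639
```

View pics/both8.png

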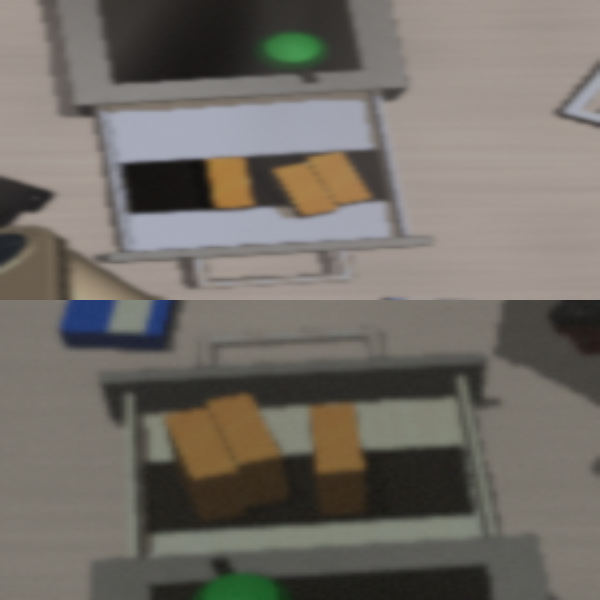

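The knock came: the two right cartons still stand, but they are pushed together and turned about 13° (scene crop 200,450 and 245,440). I'll finish the last carton, then regrip and square those two from above.

>>> arm_command:
  series:
    - {"rot": [-0.004,0.02,0.012],"delta_pos": [0.004,0.006,0.05],"fingers": 0.86}
    - {"rot": [-0.0078,0.0394,0.0238],"delta_pos": [0.008,0.011,0.13],"fingers": 0.86}
    - {"rot": [-0.0078,0.0394,0.0238],"delta_pos": [0.008,0.011,0.152],"fingers": 0.86}
    - {"rot": [-0.0078,0.0394,0.0238],"delta_pos": [0.008,0.011,0.152],"fingers": 0.86}
    - {"rot": [-0.0078,0.0394,0.0238],"delta_pos": [0.008,0.011,0.152],"fingers": 0.86}
    - {"rot": [-0.0078,0.0394,0.0238],"delta_pos": [0.008,0.011,0.152],"fingers": 0.86}

```text
clock: 26.05
position: [0.5656, 0.2515, 0.0378]
eef_rot: [[0.454, 0.77, 0.448], [0.544, -0.638, 0.545], [0.706, -0.004, -0.708]]
force: [0.4, 0.3, -0.2]
gripper_width: 0.0756
gripper_force: 0.0
```

Run:
```python
from h import *
plan(pick(582,269,-39.6))
```

```text
now [0.5656 0.2515 0.0378] w 0.0756 F [ 0.4  0.3 -0.2] t 26.05
delta [0.005, 0.003, 0.078] rot [-0.0004, 0.0002, -0.0005] rows>= 0.8
```

>>> arm_command:
  series:
    - {"rot": [0,0,0],"delta_pos": [0.005,0.003,0.04],"fingers": 0.86}
    - {"rot": [0,0,0],"delta_pos": [0.005,0.003,0.078],"fingers": 0.86}
    - {"rot": [0,0,0],"delta_pos": [0.005,0.003,0.078],"fingers": 0.86}
    - {"rot": [0,0,0],"delta_pos": [0.005,0.003,0.078],"fingers": 0.86}
    - {"rot": [0,0,0],"delta_pos": [0.005,0.003,0.078],"fingers": 0.5}
    - {"rot": [0,0,0],"delta_pos": [0.005,0.003,0.078],"fingers": 0.5}
    - {"rot": [0,0,0],"delta_pos": [0.005,0.003,0.078],"fingers": 0.5}
    - {"rot": [0,0,0],"delta_pos": [0.005,0.003,0.078],"fingers": 0.5}
    - {"rot": [0,0,0],"delta_pos": [0.005,0.003,0.078],"fingers": 0.5}

```text
clock: 26.95
position: [0.5866, 0.2731, 0.0146]
eef_rot: [[0.451, 0.77, 0.451], [0.543, -0.638, 0.546], [0.709, -0.001, -0.706]]
force: [-3.8, -2.5, 6.6]
gripper_width: 0.0641
gripper_force: 30.0
```

Run:
```python
from h import *
s=get_state();p,R=s["position"],s["eef_rot"];d=p*1000-[582,269,0]
a=np.radians(-39.6);print("u",d[:2]@[-np.sin(a),np.cos(a)],"nom 5.4; z nom 11.6")
plan((p+[0,0,.14],R),place(.049,.14),place(.049,.1))
```

```text
u 6.100660750810261 nom 5.4; z nom 11.6
now [0.5866 0.2731 0.0146] w 0.0641 F [-3.8 -2.5  6.6] t 26.95
delta [0.198, -0.0, -0.198] rot [0.0, 0.0, 0.0] rows>= 2.8
delta [-0.038, 0.315, -0.52] rot [-0.0001, -0.2368, -0.1357] rows>= 11.4
delta [-0.094, 0.315, -0.464] rot [-0.0001, -0.2368, -0.1357] rows>= 0.8
```

>>> arm_command:
  series:
    - {"rot": [0,0,0],"delta_pos": [0.07,0,-0.07],"fingers": 0.5}
    - {"rot": [0,0,0],"delta_pos": [0.14,0,-0.14],"fingers": 0.5}
    - {"rot": [0,0,0],"delta_pos": [0.21,0,-0.21],"fingers": 0.5}
    - {"rot": [0,-0.02,-0.011],"delta_pos": [0.19,0.026,-0.24],"fingers": 0.5}
    - {"rot": [0,-0.04,-0.023],"delta_pos": [0.17,0.05,-0.27],"fingers": 0.5}
    - {"rot": [0,-0.06,-0.034],"delta_pos": [0.15,0.08,-0.3],"fingers": 0.5}
    - {"rot": [0,-0.08,-0.046],"delta_pos": [0.13,0.105,-0.33],"fingers": 0.5}
    - {"rot": [0,-0.1,-0.057],"delta_pos": [0.11,0.13,-0.36],"fingers": 0.5}
    - {"rot": [0,-0.12,-0.069],"delta_pos": [0.08,0.16,-0.39],"fingers": 0.5}
    - {"rot": [0,-0.14,-0.08],"delta_pos": [0.06,0.185,-0.42],"fingers": 0.5}
    - {"rot": [0,-0.16,-0.092],"delta_pos": [0.03,0.21,-0.44],"fingers": 0.5}
    - {"rot": [0,-0.18,-0.103],"delta_pos": [0.0,0.24,-0.46],"fingers": 0.5}

```text
clock: 28.15
position: [0.5758, 0.0694, 0.1774]
eef_rot: [[0.259, 0.958, 0.123], [0.96, -0.242, -0.137], [-0.102, 0.154, -0.983]]
force: [-0.7, -0.2, -1.4]
gripper_width: 0.0638
gripper_force: 30.0
```

Run:
```python
from h import *
plan(place(.052,.14),place(.052,.1))
```

```text
now [0.5758 0.0694 0.1774] w 0.0638 F [-0.7 -0.2 -1.4] t 28.15
delta [-0.087, 0.036, -0.0] rot [-0.0003, -0.1034, -0.0585] rows>= 5.0
delta [-0.079, 0.024, 0.079] rot [-0.0003, -0.1034, -0.0585] rows>= 0.8
```

>>> arm_command:
  series:
    - {"rot": [0,-0.02,-0.012],"delta_pos": [-0.017,0.007,0],"fingers": 0.5}
    - {"rot": [0,-0.04,-0.023],"delta_pos": [-0.035,0.014,0],"fingers": 0.5}
    - {"rot": [0,-0.06,-0.035],"delta_pos": [-0.052,0.022,0],"fingers": 0.5}
    - {"rot": [0,-0.08,-0.046],"delta_pos": [-0.07,0.029,0],"fingers": 0.5}
    - {"rot": [0,-0.1034,-0.0585],"delta_pos": [-0.087,0.036,0],"fingers": 0.5}
    - {"rot": [0,-0.1034,-0.0585],"delta_pos": [-0.087,0.036,0],"fingers": 0.5}
    - {"rot": [0,-0.1034,-0.0585],"delta_pos": [-0.087,0.036,0],"fingers": 0.5}
    - {"rot": [0,-0.1034,-0.0585],"delta_pos": [-0.079,0.024,0.079],"fingers": 0.5}
    - {"rot": [0,-0.1034,-0.0585],"delta_pos": [-0.079,0.024,0.079],"fingers": 0.5}
    - {"rot": [0,-0.1034,-0.0585],"delta_pos": [-0.079,0.024,0.079],"fingers": 0.5}

```text
clock: 29.15
position: [0.5811, 0.0245, 0.1435]
eef_rot: [[-0.057, 0.997, 0.052], [0.71, 0.077, -0.7], [-0.702, -0.003, -0.712]]
force: [0.1, -1.0, -0.1]
gripper_width: 0.0634
gripper_force: 30.0
```

Run:
```python
from h import *
for n in ("scene","top"):
    c=cam(n);print(n);row(c);L=(pts(c)-H0)@HR+[.105,0,-.016];hsv=cv2.cvtColor(c["img"],cv2.COLOR_RGB2HSV)
    m=(hsv[...,0]>8)&(hsv[...,0]<24)&(hsv[...,1]>110)&(L[...,2]>.15)&(L[...,2]<.185)&(abs(L[...,0])<.06)&(abs(L[...,1]-.04)<.04)
    print(n,"held",np.percentile(L[m],[3,50,97],axis=0).round(3).tolist(),m.sum())
plan(place(.052,dz=.0))
```

```text
scene
  row item c [ -7.  -43.7] size [72.5 52.1] 12.8 z 0.0629
  row item c [ 1.2 18.5] size [26.1 67.3] 89.7 z 0.063
scene held [[-0.03, 0.038, 0.153], [0.007, 0.05, 0.164], [0.033, 0.062, 0.167]] 315
top
  row item c [ -9.1 -43.3] size [69.4 52.7] 13.3 z 0.0637
  row item c [-0.8 19. ] size [26.  63.9] 89.8 z 0.0641
top held [[-0.032, 0.039, 0.161], [-0.002, 0.051, 0.166], [0.03, 0.063, 0.169]] 268
now [0.5821 0.0249 0.1445] w 0.0638 F [ 0.7 -0.2 -0.6] t 29.25
delta [0.141, -0.001, 0.147] rot [-0.0002, -0.0012, -0.0002] rows>= 2.0
```

>>> arm_command:
  series:
    - {"rot": [0,-0.0012,0],"delta_pos": [0.05,0,0.052],"fingers": 0.5}
    - {"rot": [0,-0.0012,0],"delta_pos": [0.095,0,0.099],"fingers": 0.5}
    - {"rot": [0,-0.0012,0],"delta_pos": [0.125,0,0.13],"fingers": 0.5}
    - {"rot": [0,-0.0012,0],"delta_pos": [0.141,-0.001,0.147],"fingers": 0.5}
    - {"rot": [0,-0.0012,0],"delta_pos": [0.141,-0.001,0.147],"fingers": 0.5}
    - {"rot": [0,-0.0012,0],"delta_pos": [0.141,-0.001,0.147],"fingers": 0.5}
    - {"rot": [0,-0.0012,0],"delta_pos": [0.141,-0.001,0.147],"fingers": 0.5}

```text
clock: 29.95
position: [0.5815, 0.0238, 0.0422]
eef_rot: [[-0.056, 0.997, 0.055], [0.705, 0.078, -0.705], [-0.707, -0.0, -0.707]]
force: [0.8, -0.2, -1.1]
gripper_width: 0.0641
gripper_force: 30.0
```

>>> arm_command:
  series:
    - {"rot": [0,0,0],"delta_pos": [0,0,0],"fingers": 0.8}
    - {"rot": [0,0,0],"delta_pos": [0,0,0],"fingers": 0.9}
    - {"rot": [0,0,0],"delta_pos": [0,0,0],"fingers": 0.9}
    - {"rot": [0,0,0],"delta_pos": [0,0,0],"fingers": 0.9}
    - {"rot": [0,0,0],"delta_pos": [0,0,-0.05],"fingers": 0.9}
    - {"rot": [0,0,0],"delta_pos": [0,0,-0.12],"fingers": 0.9}
    - {"rot": [0,0,0],"delta_pos": [0,0,-0.2],"fingers": 0.9}
    - {"rot": [0,0,0],"delta_pos": [-0.05,0,-0.26],"fingers": 0.9}
    - {"rot": [0,0,0],"delta_pos": [-0.08,0,-0.26],"fingers": 0.9}
    - {"rot": [0,0,0],"delta_pos": [-0.08,0,-0.26],"fingers": 0.9}

```text
clock: 30.95
position: [0.5766, 0.0867, 0.1627]
eef_rot: [[-0.055, 0.997, 0.055], [0.705, 0.078, -0.705], [-0.707, 0.0, -0.707]]
force: [-0.7, 0.0, -0.3]
gripper_width: 0.079
gripper_force: 0.0
```

Run:
```python
from h import *
for n in("scene","top"):
    c=cam(n);row(c);print(n,tray(c))
L=(pts(c)-H0)@HR+[.105,0,-.016]
m=(L[...,2]>.054)&(L[...,2]<.074)&(L[...,1]<-.0)&(L[...,1]>-.092)&(abs(L[...,0])<.06)
# rasterise the two-carton top surface at 1 mm and show the outline
Q=L[m][:,:2]*1000
h=cv2.convexHull(Q.astype(np.float32))[:,0];print(cv2.approxPolyDP(h[:,None],4,True)[:,0].round(1).tolist())
a=c["img"];r=a[160:240,270:360];save(r,"top9.png",s=6)
```

```text
row item c [ -7.  -43.8] size [72.3 52.5] 13.4 z 0.0631
  row item c [ 1.3 18.5] size [66.7 25.9] 0.0 z 0.0626
  row item c [ 1.3 49.6] size [65.  25.9] 0.1 z 0.063
scene (np.float64(-0.2336504497097459), np.float64(-0.1866367371886245), np.int64(707))
  row item c [ -8.4 -43. ] size [69.9 52.6] 13.0 z 0.0638
  row item c [-0.4 19.1] size [25.8 64.3] 89.9 z 0.0638
  row item c [-1.5 50.3] size [25.7 64.3] 89.9 z 0.0638
top (np.float64(-0.23707815002911928), np.float64(-0.19297154679197887), np.int64(490))
[[29.100000381469727, -58.900001525878906], [26.100000381469727, -36.79999923706055], [11.800000190734863, -13.300000190734863], [-47.0, -26.0], [-30.200000762939453, -74.0]]
```

View pics/top9.png

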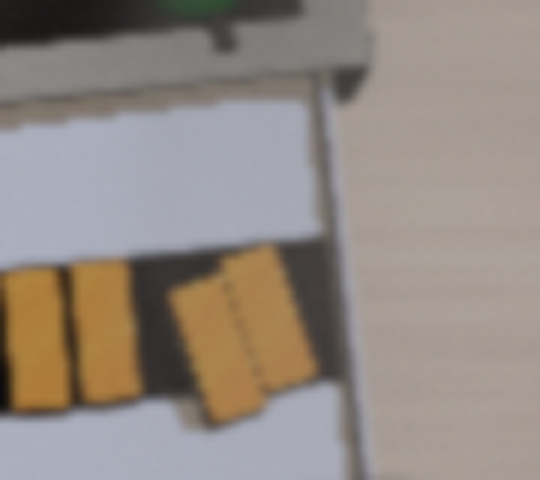

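All four are in the tray. The right two (crop 217,350 and 270,315) need squaring: centres about (-14,-31) and (-3,-55) mm, yaw 13°. I'll grip them from straight above.

```bash
cat >> h.py <<'E'
def vert(x,y,yaw,z):
    "tool straight down over tray_row point (mm), closing along the carton"
    return H0+HR@np.array([-.105+x/1000,y/1000,.016+z/1000]),down(HY+yaw)
E
python3 - <<'E'
from h import *
plan(vert(-15,-28,13.2,110))
E
```

```text
now [0.5753 0.0863 0.1602] w 0.0791 F [ 0.9 -0.4 -0.8] t 31.05
delta [-0.152, -0.026, 0.249] rot [-0.0151, 0.1246, -0.0348] rows>= 5.5
```

>>> arm_command:
  series:
    - {"rot": [-0.003,0.022,-0.006],"delta_pos": [-0.05,-0.005,0.02],"fingers": 0.86}
    - {"rot": [-0.006,0.045,-0.012],"delta_pos": [-0.08,-0.01,0.07],"fingers": 0.86}
    - {"rot": [-0.009,0.067,-0.018],"delta_pos": [-0.11,-0.015,0.12],"fingers": 0.86}
    - {"rot": [-0.012,0.09,-0.025],"delta_pos": [-0.13,-0.02,0.17],"fingers": 0.86}
    - {"rot": [-0.014,0.11,-0.03],"delta_pos": [-0.145,-0.023,0.22],"fingers": 0.86}
    - {"rot": [-0.0151,0.1246,-0.0348],"delta_pos": [-0.152,-0.026,0.249],"fingers": 0.86}
    - {"rot": [-0.0151,0.1246,-0.0348],"delta_pos": [-0.152,-0.026,0.249],"fingers": 0.86}
    - {"rot": [-0.0151,0.1246,-0.0348],"delta_pos": [-0.152,-0.026,0.249],"fingers": 0.86}
    - {"rot": [-0.0151,0.1246,-0.0348],"delta_pos": [-0.152,-0.026,0.249],"fingers": 0.86}
    - {"rot": [-0.0151,0.1246,-0.0348],"delta_pos": [-0.152,-0.026,0.249],"fingers": 0.86}

```text
clock: 32.05
position: [0.5736, -0.0544, 0.1264]
eef_rot: [[-0.307, 0.952, -0.0], [0.952, 0.307, 0.0], [0.0, -0.0, -1.0]]
force: [0.5, 0.9, 0.4]
gripper_width: 0.0754
gripper_force: 0.0
```

Run:
```python
from h import *
plan(vert(-15,-28,13.2,23))
w=cam("wrist");save(w["img"],"w10.png")
```

```text
now [ 0.5736 -0.0544  0.1264] w 0.0754 F [0.5 0.9 0.4] t 32.05
delta [-0.003, -0.002, 0.175] rot [-0.0, -0.0, 0.0003] rows>= 1.7
```

View pics/w10.png

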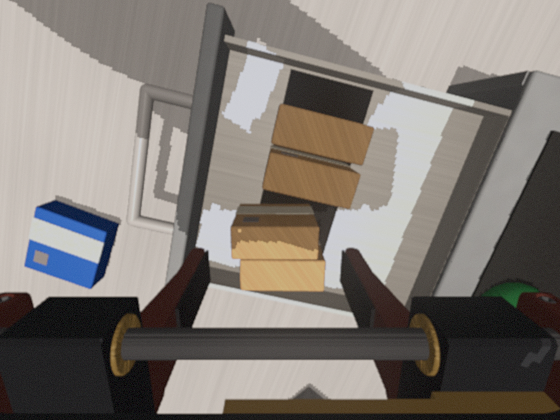

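The wrist view shows the two turned cartons at (275,238) and (282,273), lined up with the fingers. I'll descend on the inner one.

>>> arm_command:
  series:
    - {"rot": [0,0,0],"delta_pos": [-0.003,-0.002,0.06],"fingers": 0.86}
    - {"rot": [0,0,0],"delta_pos": [-0.003,-0.002,0.11],"fingers": 0.86}
    - {"rot": [0,0,0],"delta_pos": [-0.003,-0.002,0.15],"fingers": 0.86}
    - {"rot": [0,0,0],"delta_pos": [-0.003,-0.002,0.175],"fingers": 0.86}
    - {"rot": [0,0,0],"delta_pos": [-0.003,-0.002,0.175],"fingers": 0.86}
    - {"rot": [0,0,0],"delta_pos": [-0.003,-0.002,0.175],"fingers": 0.86}
    - {"rot": [0,0,0],"delta_pos": [-0.003,-0.002,0.175],"fingers": 0.5}
    - {"rot": [0,0,0],"delta_pos": [-0.003,-0.002,0.175],"fingers": 0.5}
    - {"rot": [0,0,0],"delta_pos": [-0.003,-0.002,0.175],"fingers": 0.5}
    - {"rot": [0,0,0],"delta_pos": [-0.003,-0.002,0.175],"fingers": 0.5}
    - {"rot": [0,0,0],"delta_pos": [-0.003,-0.002,0.175],"fingers": 0.5}

```text
clock: 33.2
position: [0.5745, -0.0569, 0.0406]
eef_rot: [[-0.306, 0.952, 0.003], [0.952, 0.306, 0.0], [-0.001, 0.003, -1.0]]
force: [0.3, 1.0, 5.7]
gripper_width: 0.0637
gripper_force: 30.0
```

Run:
```python
from h import *
p=get_state()["position"];print(((p-H0)@HR+[.105,0,-.016])*1000)
z=((p-H0)@HR)[2]*1000-16
plan(vert(-15,-26,13.2,z+15),vert(0,-10,0,z+15),vert(0,-10,0,z+.5))
```

```text
[-13.6356198  -28.87846307  24.63043994]
now [ 0.5745 -0.0569  0.0406] w 0.0637 F [0.3 1.  5.7] t 33.2
delta [0.006, -0.001, -0.03] rot [0.0005, 0.0001, 0.0001] rows>= 0.3
delta [0.03, 0.035, -0.03] rot [0.0005, 0.0, 0.0368] rows>= 1.5
delta [0.031, 0.035, -0.001] rot [0.0005, 0.0, 0.0368] rows>= 0.3
```

>>> arm_command:
  series:
    - {"rot": [0,0,0],"delta_pos": [0.002,0,-0.015],"fingers": 0.5}
    - {"rot": [0,0,0],"delta_pos": [0.006,-0.001,-0.03],"fingers": 0.5}
    - {"rot": [0,0,0.012],"delta_pos": [0.015,0.012,-0.03],"fingers": 0.5}
    - {"rot": [0,0,0.025],"delta_pos": [0.023,0.024,-0.03],"fingers": 0.5}
    - {"rot": [0.0005,0,0.0368],"delta_pos": [0.03,0.035,-0.03],"fingers": 0.5}
    - {"rot": [0.0005,0,0.0368],"delta_pos": [0.03,0.035,-0.03],"fingers": 0.5}
    - {"rot": [0.0005,0,0.0368],"delta_pos": [0.031,0.035,-0.015],"fingers": 0.5}
    - {"rot": [0.0005,0,0.0368],"delta_pos": [0.031,0.035,-0.002],"fingers": 0.5}
    - {"rot": [0.0005,0,0.0368],"delta_pos": [0.031,0.035,-0.001],"fingers": 0.5}
    - {"rot": [0.0005,0,0.0368],"delta_pos": [0.031,0.035,-0.001],"fingers": 0.5}

```text
clock: 34.2
position: [0.5856, -0.0369, 0.04]
eef_rot: [[-0.08, 0.997, -0.002], [0.997, 0.08, -0.0], [0.0, -0.002, -1.0]]
force: [-0.2, 1.3, 3.5]
gripper_width: 0.0635
gripper_force: 30.0
```

Run:
```python
from h import *
p=get_state()["position"];print(((p-H0)@HR+[.105,0,-.016])*1000)
for n in("scene","top"): row(cam(n))
plan(vert(0,-10,0,24.6))
```

```text
[-0.98475743 -9.85836662 23.9859503 ]
  row item c [ 0.6 28.3] size [64.3  9.4] 5.4 z 0.0626
  row item c [ 0.8 49.5] size [65.6 26. ] 0.0 z 0.0628
  row item c [ -0.3 -56.3] size [66.3 25.8] 11.1 z 0.0628
  row item c [-23.7 -13.2] size [23.8 19.5] 86.3 z 0.0631
now [ 0.5856 -0.0369  0.04  ] w 0.0637 F [-0.   0.3  3.2] t 34.3
delta [-0.0, 0.002, -0.001] rot [-0.0003, 0.0, 0.0001] rows>= 0.0
```

Release, lift and check.

>>> arm_command:
  series:
    - {"rot": [0,0,0],"delta_pos": [0,0,0],"fingers": 0.75}
    - {"rot": [0,0,0],"delta_pos": [0,0,0],"fingers": 0.86}
    - {"rot": [0,0,0],"delta_pos": [0,0,0],"fingers": 0.86}
    - {"rot": [0,0,0],"delta_pos": [0,0,0],"fingers": 0.86}
    - {"rot": [0,0,0],"delta_pos": [0,0,-0.06],"fingers": 0.86}
    - {"rot": [0,0,0],"delta_pos": [0,0,-0.13],"fingers": 0.86}
    - {"rot": [0,0,-0.015],"delta_pos": [-0.04,0,-0.17],"fingers": 0.86}
    - {"rot": [0,0,-0.031],"delta_pos": [-0.094,0,-0.17],"fingers": 0.86}
    - {"rot": [0,0,-0.031],"delta_pos": [-0.094,0,-0.17],"fingers": 0.86}
    - {"rot": [0,0,-0.031],"delta_pos": [-0.094,0,-0.17],"fingers": 0.86}

```text
clock: 35.3
position: [0.5892, -0.0837, 0.1248]
eef_rot: [[-0.268, 0.963, -0.002], [0.963, 0.268, 0.0], [0.001, -0.002, -1.0]]
force: [-0.1, 0.0, -0.8]
gripper_width: 0.0758
gripper_force: 0.0
```

Run:
```python
from h import *
for n in("scene","top"): print(n);row(cam(n))
c=cam("wrist");row(c)
plan(vert(-1.5,-56,11.5,110),vert(-1.5,-56,11.5,24))
```

```text
scene
  row item c [ 2.  18.5] size [26.1 65.3] 89.7 z 0.0628
  row item c [ 0.9 49.5] size [68.  25.8] 0.1 z 0.0629
  row item c [  0.4 -11.6] size [25.5 64.5] 87.6 z 0.0628
  row item c [  9.9 -53.6] size [43.  25.7] 12.4 z 0.0625
top
  row item c [-0.2 19. ] size [26.  63.8] 89.8 z 0.0639
  row item c [-1.2 50.4] size [26. 64.] 89.8 z 0.0639
  row item c [-0.3 49.3] size [26.2 64.2] 89.8 z 0.0641
  row item c [ 0.6 18. ] size [26.1 64.3] 89.7 z 0.0641
  row item c [ -1.5 -13. ] size [26.4 64.1] 90.0 z 0.064
  row item c [ -1.8 -55.9] size [63.9 26.4] 12.3 z 0.0637
now [ 0.589  -0.0828  0.1245] w 0.0753 F [ 0.4  0.6 -0.1] t 35.45
delta [-0.0, -0.001, -0.003] rot [-0.0005, -0.0002, -0.001] rows>= 0.0
delta [-0.0, -0.0, 0.169] rot [-0.0005, -0.0002, -0.001] rows>= 1.7
```

>>> arm_command:
  series:
    - {"rot": [0,0,-0.002],"delta_pos": [0,0,0.06],"fingers": 0.86}
    - {"rot": [0,0,-0.002],"delta_pos": [0,0,0.11],"fingers": 0.86}
    - {"rot": [0,0,-0.002],"delta_pos": [0,0,0.15],"fingers": 0.86}
    - {"rot": [0,0,-0.002],"delta_pos": [0,0,0.169],"fingers": 0.86}
    - {"rot": [0,0,-0.002],"delta_pos": [0,0,0.169],"fingers": 0.86}
    - {"rot": [0,0,-0.002],"delta_pos": [0,0,0.169],"fingers": 0.86}
    - {"rot": [0,0,-0.002],"delta_pos": [0,0,0.169],"fingers": 0.5}
    - {"rot": [0,0,-0.002],"delta_pos": [0,0,0.169],"fingers": 0.5}
    - {"rot": [0,0,-0.002],"delta_pos": [0,0,0.169],"fingers": 0.5}
    - {"rot": [0,0,-0.002],"delta_pos": [0,0,0.169],"fingers": 0.5}
    - {"rot": [0,0,-0.002],"delta_pos": [0,0,0.169],"fingers": 0.5}

```text
clock: 36.55
position: [0.5901, -0.0837, 0.0416]
eef_rot: [[-0.283, 0.959, -0.0], [0.959, 0.283, -0.0], [-0.0, -0.0, -1.0]]
force: [-0.3, 1.5, 5.8]
gripper_width: 0.064
gripper_force: 30.0
```

Run:
```python
from h import *
p=get_state()["position"];print(((p-H0)@HR+[.105,0,-.016])*1000)
z=((p-H0)@HR)[2]*1000-16
plan(vert(0,-43,0,z+15),vert(0,-43,0,z+.5))
```

```text
[ -0.25154473 -56.82077833  25.61913809]
now [ 0.5901 -0.0837  0.0416] w 0.064 F [-0.3  1.5  5.8] t 36.55
delta [0.027, 0.006, -0.03] rot [-0.0, 0.0001, 0.033] rows>= 1.4
delta [0.027, 0.006, -0.001] rot [-0.0, 0.0001, 0.033] rows>= 0.3
```

>>> arm_command:
  series:
    - {"rot": [0,0,0],"delta_pos": [0,0,-0.02],"fingers": 0.5}
    - {"rot": [0,0,0.011],"delta_pos": [0.005,0.002,-0.03],"fingers": 0.5}
    - {"rot": [0,0,0.022],"delta_pos": [0.013,0.004,-0.03],"fingers": 0.5}
    - {"rot": [0,0,0.033],"delta_pos": [0.02,0.006,-0.03],"fingers": 0.5}
    - {"rot": [0,0,0.033],"delta_pos": [0.027,0.006,-0.03],"fingers": 0.5}
    - {"rot": [0,0,0.033],"delta_pos": [0.027,0.006,-0.03],"fingers": 0.5}
    - {"rot": [0,0,0.033],"delta_pos": [0.027,0.006,-0.015],"fingers": 0.5}
    - {"rot": [0,0,0.033],"delta_pos": [0.027,0.006,-0.003],"fingers": 0.5}
    - {"rot": [0,0,0.033],"delta_pos": [0.027,0.006,-0.001],"fingers": 0.5}
    - {"rot": [0,0,0.033],"delta_pos": [0.027,0.006,-0.001],"fingers": 0.5}

```text
clock: 37.55
position: [0.5888, -0.0699, 0.0412]
eef_rot: [[-0.08, 0.997, -0.001], [0.997, 0.08, -0.0], [-0.0, -0.001, -1.0]]
force: [-0.1, 1.2, 6.3]
gripper_width: 0.0636
gripper_force: 30.0
```

>>> arm_command:
  series:
    - {"rot": [0,0,0],"delta_pos": [0,0,0],"fingers": 0.75}
    - {"rot": [0,0,0],"delta_pos": [0,0,0],"fingers": 0.86}
    - {"rot": [0,0,0],"delta_pos": [0,0,0],"fingers": 0.86}
    - {"rot": [0,0,0],"delta_pos": [0,0,0],"fingers": 0.86}
    - {"rot": [0,0,0],"delta_pos": [0,0,-0.06],"fingers": 0.86}
    - {"rot": [0,0,0],"delta_pos": [0,0,-0.13],"fingers": 0.86}
    - {"rot": [0,0,0],"delta_pos": [0,0,-0.2],"fingers": 0.86}
    - {"rot": [0,0,0],"delta_pos": [0,0,-0.27],"fingers": 0.86}
    - {"rot": [0,0,0],"delta_pos": [0,-0.1,-0.34],"fingers": 0.86}
    - {"rot": [0,0,0],"delta_pos": [0,-0.2,-0.34],"fingers": 0.86}
    - {"rot": [0,0,0],"delta_pos": [0,-0.28,-0.34],"fingers": 0.86}
    - {"rot": [0,0,0],"delta_pos": [0,-0.28,-0.34],"fingers": 0.86}

```text
clock: 38.75
position: [0.4424, -0.0804, 0.2105]
eef_rot: [[-0.079, 0.997, -0.007], [0.997, 0.079, 0.001], [0.001, -0.007, -1.0]]
force: [-0.1, 0.6, -0.3]
gripper_width: 0.0755
gripper_force: 0.0
```

Run:
```python
from h import *
for n in("scene","top","wrist"): c=cam(n);print(n,tray(c));row(c)
c=cam("scene");save(c["img"],"s11.png")
```

```text
scene (np.float64(-0.2323068636466154), np.float64(-0.18548167122691211), np.int64(700))
  row item c [ 1.9 18.5] size [65.7 26. ] 0.2 z 0.0631
  row item c [ 1.4 49.7] size [25.9 65.8] 89.7 z 0.0628
  row item c [ -0.1 -41.6] size [25.8 67. ] 88.7 z 0.0631
  row item c [ -0.3 -12.5] size [25.8 67.2] 89.9 z 0.063
top (np.float64(-0.23579171026116408), np.float64(-0.19129433241212065), np.int64(290))
  row item c [ -1.6 -41.2] size [63.7 26.1] 0.2 z 0.0637
  row item c [ 0.4 19.1] size [25.8 64.1] 89.9 z 0.0636
  row item c [ -1.7 -11.7] size [26.  63.6] 89.8 z 0.0636
  row item c [-0.4 50.2] size [25.7 64.1] 89.8 z 0.0641
wrist (np.float64(-0.23550259929936426), np.float64(-0.1915127200125517), np.int64(4622))
  row item c [-0.3 49.5] size [25.  64.9] 90.0 z 0.064
  row item c [ 0.5 18.2] size [25.5 64.9] 90.0 z 0.0639
  row item c [ -1.5 -12.5] size [64.7 25.6] 0.0 z 0.0637
  row item c [ -1.2 -41.8] size [64.3 26. ] 0.1 z 0.0637
```

View pics/s11.png

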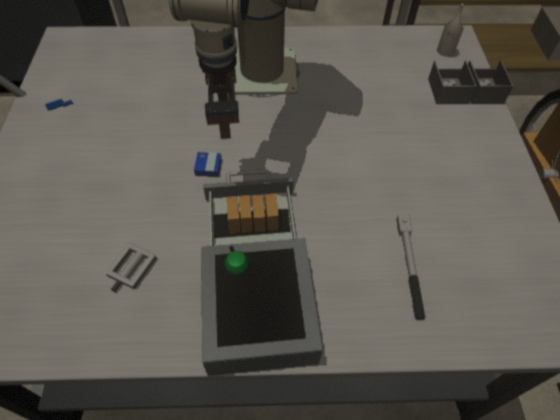

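All four cartons stand in one straight row at (252,214): y = -42, -12, +18 and +50 mm, square to the tray. The bell, pedal, wrench and blue carton are untouched. One last check of the panel before handing in.

Run:
```python
from h import *
ok=[]
for n in("wrist","top"):
    L=(pts(cam(n))-H0)@HR
    m=(abs(L[...,2]-.062)<.002)&(L[...,0]<-.17)&(L[...,0]>-.23)&(abs(L[...,1])<.1)
    a=np.percentile(L[m][:,0],[3,97]);print(n,a.round(4),"tray~",round(-a.mean()-.006,4));ok.append(-a.mean()-.006)
print(ok)
if min(ok)>.184: print(job.job_done())
```

```text
wrist [-0.196  -0.1849] tray~ 0.1845
top [-0.1961 -0.1855] tray~ 0.1848
[np.float64(0.1844505968449731), np.float64(0.184797819510839)]
the job is handed in; nothing more can be done
None
```

I handed the job in with the tray out about 0.185 m by camera (the limit is 0.18) and all four cartons standing square in one row on the strip, with gaps of 3–6 mm. I don't have the judged result, and the bell, pedal, torque wrench and blue carton look undisturbed in the last picture.

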